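Sort the full tins from the empty ones by feel and rack them

ROBOT

A 6-joint arm with a two-finger parallel gripper is mounted at the origin on a cart in front of the work surface, level with it; the furniture and walls round the work are solid. World frame = base frame: x ahead of the robot, y to its left, z up, the work surface at z = 0. Lengths are in m, angles in rad, forces in N, time in s.
With the tool pointing down it reaches from about 0.35 to 0.975 m from the base axis. Payload 4.9 kg.
Tool frame: the origin (TCP) lies at the very end of the fingers, on their centre line; the grasp point (between the pads) lies 19 mm behind it; z points along the fingers, x is the direction in which the jaws open and shut, and the axes are right-handed (so a half turn about z gives the same grasp; the last joint's range is limited). The gripper opens to 85 mm and grips with 20 to 120 N. Pads are 22 mm wide; open, the fingers measure 114 mm over their backs; the gripper's body (76 mm by 85 mm) begins 54 mm behind the grasp point. The pads swing forward as they close: fully open they stand 13 mm farther back than shut.
Start: joints at [-1.342, 0.053, 1.613, -0, 1.476, -0.119], TCP at [0.213, -0.588, 0.231] pointing down, gripper open.
Joint ranges: [-3.01, 3.01], [-1.01, 2.22], [0.06, 2.58], [-1.02, 4.17], [0.09, 2.62], [-3.14, 3.14]. Speed limits (rad/s): [2.57, 2.57, 3.14, 3.14, 3.14, 3.14].

INTERFACE

Orientations are given as a unit quaternion [w, x, y, z].
In Python, from plant import * gives the robot as it stands.
- The arm moves only by the shell command python3 -m inch 'ROWS'. ROWS is text: rows parted by semicolons, each of 7 numbers parted by spaces: the shift along the tool's x, y, z in m, then the turn, a rotation vector about the tool's x, y, z in rad, then the closure, from 0 (fully open) to 1 (shut). A call has 1 to 10 rows; each row shifts and turns the commanded pose from where the row before left it, along the tool's axes as they then stand; what a row does not reach is not made up. A row lasts 1/12 s, in which the tool goes at most 41.7 mm and 7.16 degrees, less where a joint would pass 70% of its speed; a pose out of reach is approached as far as the arm can. A call with a gripper value outside its range is refused whole. The fingers move at their own pace and stop on an object; the grip force is fixed at half the most. Time passes only in rows, so rows that do not move let the fingers close. It gives the time, the measured TCP pose, the force and the opening at its end, in the units of the state.
- state(): the state, without advancing time (a new reading comes with each control period).
- grab_frame(name): name is "scene" or "top" or "wrist"; returns the picture (400x640x3 uint8, blue, green, red); there is no depth.
- camera_info(name): a dict with "vertical_fov" (degrees; the focal length in pixels is half the picture's height over the tangent of half this angle, whatever the lens; pixels are square), "cx", "cy" (the principal point, pixels), "k1" (the pictures are not rectified: a ray, as slopes to the right and down, at radius r is drawn at 1 + k1 r^2 times it, then the intrinsics apply), "origin" and "rotation" of the camera in the world. Camera axes: x right, y down, z forward; pixel columns grow to the right and rows downward; lengths in m; the calibration is good to about 2 mm. A picture is of the moment at which its call begins: read the wrist's pose just before it. camera_info takes no time and is no camera call; for the wrist camera it gives the pose at the moment of the call.
- job_done(): hands the job in, once; it reports no verdict.
The state is a dict: "time": time; "joint_pos": joint angles; "joint_vel": joint speeds; "joint_efforts": joint torques, N m; "tool_pos": TCP position; "tool_rot": TCP orientation; "contact_force": force on the tool from outside, world axes, zero at the start; "ft_torque": the same for the moment, N m; "gripper_width": opening from 0.0 (shut) to 1.0 (fully open).
Only numpy, scipy, OpenCV 4.12 (cv2) and the standard library are available. Lean on these libraries where they do the work, as an engineer would, in place of code of your own. Each camera call takes 0.05 s, during which the arm holds its last target.

TASK

Some of the closed red tins on the bench are full and some are empty, which only their weight can tell; one lies under the boxed brake pads with the hex key set on it, and is to be slid out towards you, the uprights of the stand holding the box back, so that the box ends level on the stand's two rails with the key set still on top. Feel the weight of every tin: slide each full one lengthwise into a bay of the grey rack, fully home against the back stop, and lay each empty one flat in the plywood tray. Leave the bell and the roll of tape where they are.

Things in the scene. Friction and masses are not known exactly. Their poses are not given: they have to be found in the camera images.
- rack: fixed low grey metal rack with two bays side by side, 131 x 200 x 31 mm; origin on the bench, x axis pointing into the bays (away from the robot), z up. Its 4 mm floor plate sticks out 69 mm in front of the covered bays, so a tin lies on it over its whole length. Covered bay: 52 mm deep, 62 mm wide with a flared mouth, 24 mm high inside; solid stop at the back.
- bay_left (a point): left bay (the rack's +y): point on the bay's floor (4 mm above the bench) at the foot of the back stop, mid-width; axes as the rack's. A tin goes in lengthwise, either end first; fully home, its centre is at x = -46 mm, z = +10 mm from here, and 40 mm of it stick out of the covered part.
- bay_right (a point): right bay (the rack's -y): same as bay_left. The bays are 117 mm apart, centre to centre.
- tray: fixed shallow plywood tray, 150 mm along its x, 245 mm along its y, 22 mm high, walls and floor 5 mm; origin on the bench under its centre.
- tray_floor (a point): centre of the tray's inner floor, 5 mm above the bench, axes as the tray's; inside it is 140 x 235 mm.
- box_stand: fixed stand of the box: two steel uprights, 20 mm wide, 62 mm high, 11 mm thick, 124 mm clear between them along its y, feet to x = -38 mm; their slippery backs hold the box back. Behind them two wooden rails, 12 mm high, 91 mm clear between. Origin on the bench midway, in the plane of the uprights' backs, 1 mm in front of the box. -x points to the robot: the tin comes out that way.
- bench_vice: fixed blue bench vice, a bystander about 0.12 m high between rack and tray; its handle bar, 0.12 m in front (-x) of the origin, reaches 55 mm either way along y, 40 to 100 mm above the bench: keep the arm and what it carries clear of it.
- pad_box_mid (a point): closed yellow and black cardboard box, 85 x 160 x 34 mm (x, y, z), 0.10 kg, lying on tin_1, 20 mm up, behind the stand's uprights; point at its centre. It sinks 8 mm onto the stand's rails when the tin is slid out.
- key_set_mid (a point): red folding hex key set, 30 x 90 x 22 mm, 0.08 kg, lying on top of the pad box; point at its centre.
- bell: loose handlebar bell, 53 x 66 x 31 mm, a bystander; origin under it.
- tape_roll: loose roll of black tape, 62 mm across, 19 mm high, a bystander; origin under it.
- tin_1_mid (a point): Centre (10 mm up) of a closed flat red tin: 58 mm wide (its x), 92 mm long (its y), 20 mm high; lid fixed. All tins look alike; empty 0.07 kg, full 0.42 kg. Lies lengthwise (its y along the stand's x) under the pad box, with about 36 mm sticking out in front of the box towards the robot.
- tin_1: the same tin (tin_1) with its contents; origin at the centre of its underside.
- tin_2_mid (a point): Centre (10 mm up) of a closed flat red tin: 58 mm wide (its x), 92 mm long (its y), 20 mm high; lid fixed. All tins look alike; empty 0.07 kg, full 0.42 kg. Lies on the bench, long side roughly away from the robot.
- tin_2: the same tin (tin_2) with its contents; origin at the centre of its underside.
- tin_3_mid (a point): Centre (10 mm up) of a closed flat red tin: 58 mm wide (its x), 92 mm long (its y), 20 mm high; lid fixed. All tins look alike; empty 0.07 kg, full 0.42 kg. Lies on the bench, long side roughly away from the robot. Absent in some starts.
- tin_3: the same tin (tin_3) with its contents; origin at the centre of its underside.
- tin_4_mid (a point): Centre (10 mm up) of a closed flat red tin: 58 mm wide (its x), 92 mm long (its y), 20 mm high; lid fixed. All tins look alike; empty 0.07 kg, full 0.42 kg. Lies on the bench, long side roughly away from the robot. Absent in some starts.
- tin_4: the same tin (tin_4) with its contents; origin at the centre of its underside.

How it is judged:
By the outcome, as a careful person would: the job done as asked, in the order asked, and still so for the second after the job is handed in, with the robot touching nothing.
Of contents_a, contents_b only 1 to 2 are there at a start; the rules pass over those that are not, and their reading is None.
Of tin_3, tin_4 only 1 to 2 are there at a start; the rules pass over those that are not, and their reading is None.
At some moment in a run one of tin_2, tin_3, tin_4 may be knocked a few centimetres aside while the robot is not near it.
Once in a run the grip may slacken for a moment while it holds something.
It also fails if it takes over 210 s, if anything falls off the work surface, if the arm or the gripper's body presses on something with over 40 N, if the wrist force passes 120 N, or if a joint passes its speed limit or range.

## Working session

There is one attempt and no reset: what is moved stays moved. The work goes in short steps, Python scripts to look and compute and a shell command to move; the robot and the scene stay as the last step left them, time stands still between calls to the robot, and variables do not carry over. Pictures are saved under pics/ and viewed, and the job is handed in when it is done.

```bash
ls; mkdir -p pics
python3 - <<'E'
from plant import *
import cv2
print(state())
for n in ("scene","top","wrist"):
    ci=camera_info(n); print(n,ci)
    cv2.imwrite(f"pics/{n}0.png",grab_frame(n))
E
```

```text
pics
{'time': 0.0, 'joint_pos': array([-1.34202286e+00,  5.33593768e-02,  1.61425436e+00, -2.87468283e-05,
        1.47601169e+00, -1.18997849e-01]), 'joint_vel': array([ 0.0015493 ,  0.00227031,  0.0009378 ,  0.00053021, -0.00081152,
        0.00115779]), 'joint_efforts': array([ 4.47955235e-04, -3.93677759e+01, -3.70177674e+01, -1.52782955e-04,
        6.98031407e-03,  4.09491108e-08]), 'tool_pos': array([ 0.21285684, -0.58698774,  0.23008514]), 'tool_rot': array([-6.67525834e-04,  8.18780983e-01, -5.74105103e-01, -7.66584543e-04]), 'contact_force': array([-0.73043627,  0.21705867, -1.24033092]), 'ft_torque': array([-0.00146405,  0.0374084 ,  0.00715235]), 'gripper_width': 0.9998902551951862}
scene {'vertical_fov': 49.61601212088543, 'cx': 319.36284044973115, 'cy': 197.0328319366471, 'k1': -0.049219012020061605, 'origin': array([-0.23792905,  0.53366258,  0.43697714]), 'rotation': array([ 0.25875133, -0.39047285,  0.73297482, -0.49328148])}
top {'vertical_fov': 46.545277345666115, 'cx': 320.46633541691705, 'cy': 198.849869717322, 'k1': -0.023835055573110043, 'origin': array([0.33582639, 0.02734459, 1.21399374]), 'rotation': array([ 0.04651247, -0.70167549,  0.70915814, -0.05082154])}
wrist {'vertical_fov': 60.74799844081161, 'cx': 320.1473304301993, 'cy': 201.55297641273557, 'k1': 0.019215313279280707, 'origin': array([ 0.27981562, -0.563693  ,  0.37273014]), 'rotation': array([ 0.11525834,  0.81050128, -0.56846186, -0.08157389])}
```

View pics/top0.png

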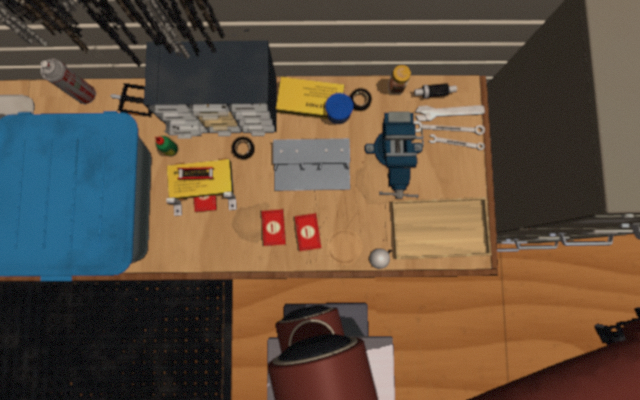

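View pics/scene0.png

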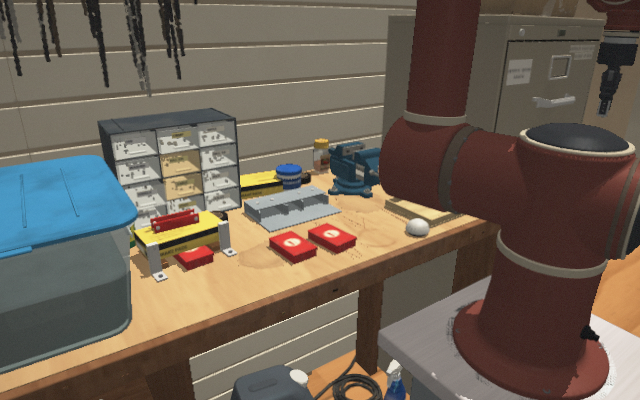

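View pics/wrist0.png

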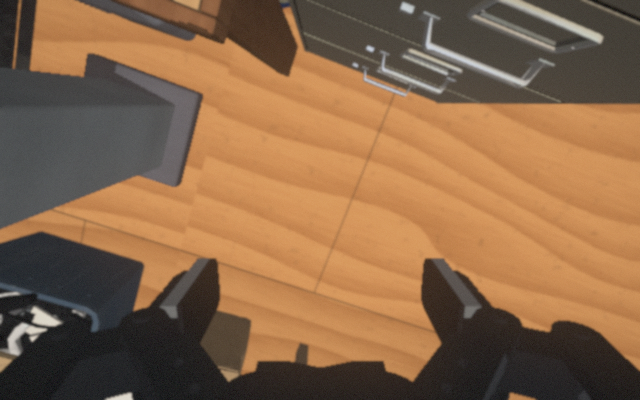

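```bash
cat > h.py <<'E'
from plant import *
import numpy as np, cv2
from scipy.spatial.transform import Rotation as R
def RQ(q): return R.from_quat([q[1],q[2],q[3],q[0]])
def cam(n):
    ci=camera_info(n); f=200/np.tan(np.radians(ci['vertical_fov']/2))
    return f,ci
def rays(ci,px):
    f=200/np.tan(np.radians(ci['vertical_fov']/2))
    px=np.atleast_2d(np.asarray(px,float))
    K=np.array([[f,0,ci['cx']],[0,f,ci['cy']],[0,0,1]])
    u=cv2.undistortPoints(px[:,None,:],K,np.array([ci['k1'],0,0,0.]))[:,0]
    d=np.c_[u,np.ones(len(u))]
    return RQ(ci['rotation']).apply(d)
def toplane(ci,px,z):
    d=rays(ci,px); o=ci['origin']
    return o+d*((z-o[2])/d[:,2])[:,None]
def project(ci,P):
    f=200/np.tan(np.radians(ci['vertical_fov']/2))
    P=np.atleast_2d(P); c=RQ(ci['rotation']).inv().apply(P-ci['origin'])
    s=c[:,:2]/c[:,2:]; r2=(s**2).sum(1,keepdims=True)
    s=s*(1+ci['k1']*r2); return s*f+[ci['cx'],ci['cy']]
def redmask(im):
    h=cv2.cvtColor(im,cv2.COLOR_BGR2HSV)
    return (((h[...,0]<8)|(h[...,0]>172))&(h[...,1]>150)&(h[...,2]>70)).astype(np.uint8)*255
E
python3 - <<'E'
from h import *
im=cv2.imread('pics/top0.png'); ci=camera_info('top')
m=redmask(im)
cs,_=cv2.findContours(m,cv2.RETR_EXTERNAL,cv2.CHAIN_APPROX_NONE)
for c in cs:
    if cv2.contourArea(c)<80: continue
    r=cv2.minAreaRect(c); W=toplane(ci,cv2.boxPoints(r),0.02)
    print(np.round(r[0],1),np.round(r[1],1),r[2],'W',W[:,:2].mean(0).round(4), [round(float(np.linalg.norm(W[i]-W[(i+1)%4])),4) for i in range(2)], (W[1]-W[0])[:2].round(4))
for name,p,z in [('rack',[[273,141],[350,141],[349,190],[274,191]],0.004),('tray',[[391,201],[483,200],[488,256],[393,257]],0.02),('tape',[[242,148],[361,99]],.019),('bell',[[380,258]],.015),('feet',[[177,211],[232,205]],0.0),('box',[[167,165],[230,160],[233,193],[169,199]],0.054)]:
    print(name,toplane(ci,p,z)[:,:2].round(3).tolist())
cv2.imwrite('pics/topz.png',cv2.resize(im[120:290,140:360],None,fx=3.6,fy=3.5,interpolation=cv2.INTER_CUBIC))
cv2.imwrite('pics/topz2.png',cv2.resize(im[90:280,340:500],None,fx=3.6,fy=3.1,interpolation=cv2.INTER_CUBIC))
E
```

```text
[298.5 382.9] [36.3 34.2] 81.8698959350586 W [0.044  0.0782] [0.0846, 0.0866] [ 0.0107 -0.084 ]
[584. 378.] [110.  42.] -0.0 W [ 0.0434 -0.6343] [0.1009, 0.2811] [ 0.1007 -0.0065]
[352.7 376.5] [53.9 32.4] 75.3236083984375 W [ 0.0578 -0.0556] [0.0805, 0.1289] [ 0.0188 -0.0783]
[333.5 320.3] [27.9 14.9] 40.10091018676758 W [ 0.1938 -0.01  ] [0.037, 0.0693] [ 0.0278 -0.0244]
[307.4 231.8] [35.4 22.3] 81.8698959350586 W [0.4165 0.0536] [0.0576, 0.0909] [ 0.0076 -0.0571]
[272.9 227.2] [35.3 22.4] 85.60128784179688 W [0.4292 0.1421] [0.0578, 0.0909] [ 0.0039 -0.0577]
[204.7 203.3] [14.8 21.9] 84.2894058227539 W [0.4929 0.3189] [0.0567, 0.0389] [ 0.0051 -0.0565]
rack [[0.661, 0.144], [0.659, -0.062], [0.526, -0.056], [0.526, 0.141]]
tray [[0.494, -0.164], [0.494, -0.404], [0.349, -0.409], [0.35, -0.164]]
tape [[0.639, 0.224], [0.77, -0.092]]
bell [[0.347, -0.132]]
feet [[0.476, 0.396], [0.49, 0.252]]
box [[0.588, 0.409], [0.599, 0.249], [0.514, 0.24], [0.5, 0.401]]
```

View pics/topz.png

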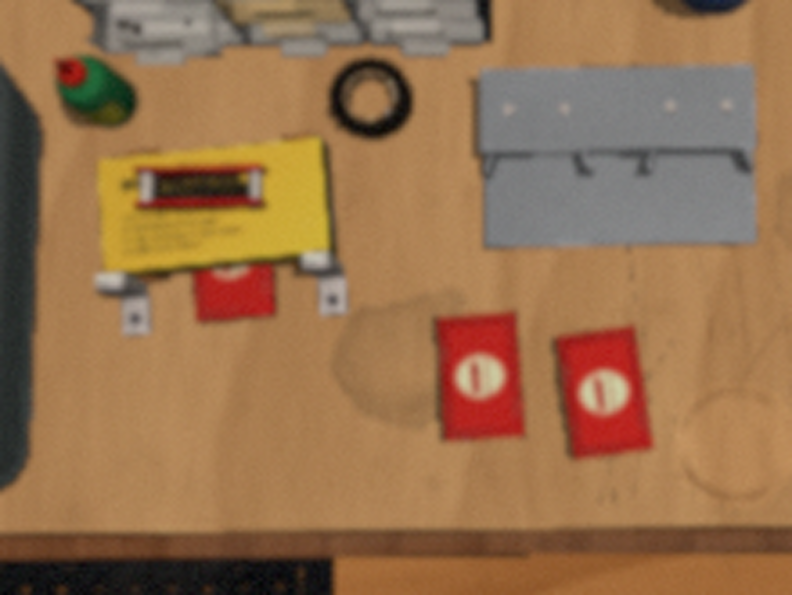

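View pics/topz2.png

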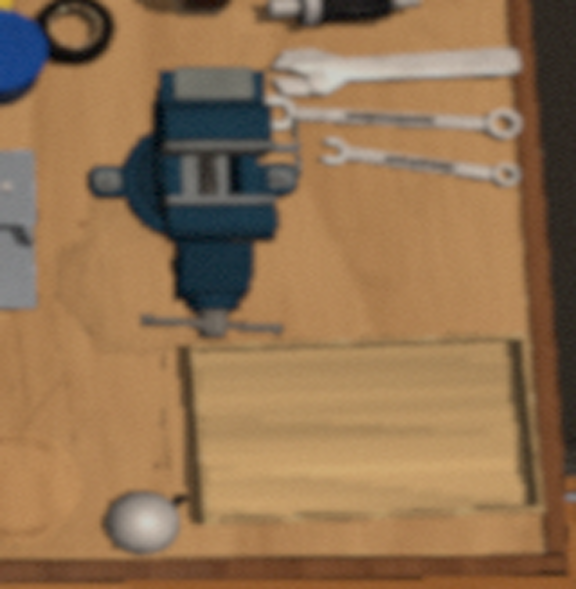

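```bash
cat > go.py <<'E'
# usage: go.py x y z jawangle_deg(direction of tool x in world)  -> shift/turn in tool axes from measured pose
import sys
from h import *
s=state(); t=[float(a) for a in sys.argv[1:5]]
q=RQ(s['tool_rot']); p=s['tool_pos']
d=q.inv().apply(np.array(t[:3])-p)
a=np.radians(t[3]); x=np.array([np.cos(a),np.sin(a),0]); z=np.array([0,0,-1.]); y=np.cross(z,x)
T=R.from_matrix(np.c_[x,y,z]); rv=(q.inv()*T).as_rotvec()
xx=q.as_matrix()[:,0]
print('t',round(s['time'],2),'pos',p.round(4),'jaw',round(float(np.degrees(np.arctan2(xx[1],xx[0]))),2),'w',round(float(s['gripper_width']),3),'F',s['contact_force'].round(2),'joints',s['joint_pos'].round(2))
print('shift(mm)',(d*1000).round(1),'turn(rad)',rv.round(3),'maxrows',max(np.linalg.norm(d)/0.0417,np.linalg.norm(rv)/0.125).round(1))
E
python3 go.py 0.45 -0.2 0.25 -85.5
python3 - <<'E'
from h import *
ci=camera_info('wrist'); q=RQ(state()['tool_rot'])
print((q.inv().apply(ci['origin']-state()['tool_pos'])).round(4), q.inv().apply(RQ(ci['rotation']).apply([0,0,1])).round(3))
E
```

```text
t 0.15 pos [ 0.2129 -0.5871  0.2303] jaw -70.07 w 0.999 F [ 0.89 -0.07 -0.34] joints [-1.34  0.05  1.61 -0.    1.48 -0.12]
shift(mm) [-283.2 -354.8  -19.1] turn(rad) [0.    0.002 0.269] maxrows 10.9
[ 0.0006 -0.0709 -0.1425] [0.001 0.28  0.96 ]
```

```bash
python3 -m inch '-0.026 -0.032 -0.002 0 0 0 0;-0.026 -0.032 -0.002 0 0 0 0;-0.026 -0.032 -0.002 0 0 0 0;-0.026 -0.032 -0.002 0 0 0 0;-0.026 -0.032 -0.002 0 0 0 0;-0.026 -0.032 -0.002 0 0 0 0;-0.026 -0.032 -0.002 0 0 0 0;-0.026 -0.032 -0.002 0 0 0 0;-0.026 -0.032 -0.002 0 0 0 0;-0.026 -0.032 -0.002 0 0 0.09 0'; python3 go.py 0.42 0.31 0.25 -85.5
```

```text
time: 0.98
tool_pos: [0.4257, -0.2321, 0.2513]
tool_rot: [-0.0, 0.792, -0.611, 0.0]
contact_force: [1.2, -0.4, 0.1]
gripper_width: 1.0
t 0.98 pos [ 0.4257 -0.2321  0.2513] jaw -75.33 w 1.0 F [ 1.22 -0.38  0.11] joints [-0.65 -0.3   1.91  0.    1.54  0.66]
shift(mm) [-525.8 -131.8    1.2] turn(rad) [-0.    -0.     0.178] maxrows 13.0
```

```bash
python3 -m inch '-0.04 -0.007 0 0 0 0.09 0;-0.04 -0.003 0 0 0 0.088 0;-0.041 -0.003 0 0 0 0 0;-0.041 -0.003 0 0 0 0 0;-0.041 -0.003 0 0 0 0 0;-0.041 -0.003 0 0 0 0 0;-0.041 -0.003 0 0 0 0 0;-0.041 -0.003 0 0 0 0 0;-0.041 -0.003 0 0 0 0 0;-0.041 -0.003 0 0 0 0 0';  python3 -m inch '-0.041 -0.003 0 0 0 0 0;-0.041 -0.003 0 0 0 0 0;-0.041 -0.003 0 0 0 0 0;0 0 0 0 0 0 0;0 0 0 0 0 0 0'; python3 go.py 0.42 0.31 0.25 -85.5
python3 - <<'E'
from h import *
cv2.imwrite('pics/w1.png',grab_frame('wrist'))
E
```

```text
time: 1.82
tool_pos: [0.4152, 0.1773, 0.2513]
tool_rot: [-0.0, 0.735, -0.678, 0.0]
contact_force: [1.6, 0.0, -0.4]
gripper_width: 1.002
time: 2.23
tool_pos: [0.4142, 0.3001, 0.2506]
tool_rot: [0.001, 0.736, -0.677, -0.0]
contact_force: [0.5, 0.1, -0.1]
gripper_width: 0.999
t 2.23 pos [0.4142 0.3001 0.2506] jaw -85.2 w 0.999 F [ 0.54  0.13 -0.1 ] joints [ 0.48 -0.23  1.85 -0.    1.53  1.97]
shift(mm) [-9.4 -6.6  0.5] turn(rad) [ 0.002 -0.001  0.005] maxrows 0.3
```

View pics/w1.png

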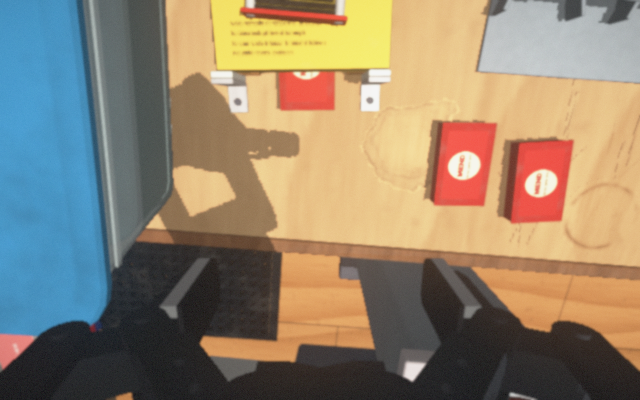

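```bash
cat > tins.py <<'E'
import sys
from h import *
n=sys.argv[1]; out=sys.argv[2]
ci=camera_info(n); im=grab_frame(n); cv2.imwrite(out,im)
m=redmask(im); m=cv2.morphologyEx(m,cv2.MORPH_CLOSE,np.ones((3,3)))
cs,_=cv2.findContours(m,cv2.RETR_EXTERNAL,cv2.CHAIN_APPROX_NONE)
for c in cs:
    if cv2.contourArea(c)<300: continue
    W=toplane(ci,c[:,0].astype(float),0.02)[:,:2]
    r=cv2.minAreaRect((W*1000).astype(np.float32))
    b=cv2.boxPoints(r); e=b[1]-b[0]; f=b[2]-b[1]
    l=e if np.linalg.norm(e)>np.linalg.norm(f) else f
    if r[0][0]<250: continue
    print('px',c[:,0].mean(0).round(),'W',np.round(r[0],1),'size',np.round(r[1],1),'longdir',round(float((np.degrees(np.arctan2(l[1],l[0]))+90)%180-90),1))
E
python3 tins.py wrist pics/w2.png
python3 - <<'E'
from h import *
ci=camera_info('wrist'); 
im=cv2.imread('pics/w2.png')
for name,p,z in [('feet tips corners',[[229,112],[247,110],[362,111],[379,110]],0.0),('upr top-left outer/inner,right inner/outer',[[211,72],[246,72],[367,70],[391,70]],0.062),('boxfront',[[217,69],[389,68]],0.054),('key',[[242,16],[346,20]],0.076),('binbottom',[[170,190],[115,262]],0.0)]:
    print(name,toplane(ci,p,z)[:,:2].round(4).tolist())
cv2.imwrite('pics/w2z.png',cv2.resize(im[0:130,200:400],None,fx=4,fy=4,interpolation=cv2.INTER_CUBIC))
E
```

```text
px [536. 179.] W [418.6  57.3] size [92.6 64.3] longdir 7.7
px [462. 163.] W [430.7 143.2] size [91.1 59.4] longdir 4.4
px [305.  92.] W [494.6 320.3] size [36.6 56.8] longdir -84.2
px [291.  14.] W [564.4 338.3] size [  6.1 101.7] longdir -89.3
feet tips corners [[0.4668, 0.4029], [0.4706, 0.3831], [0.4797, 0.2555], [0.4822, 0.2368]]
upr top-left outer/inner,right inner/outer [[0.5035, 0.4035], [0.5062, 0.3719], [0.5166, 0.2627], [0.5183, 0.241]]
boxfront [[0.507, 0.4004], [0.5207, 0.2416]]
key [[0.5485, 0.373], [0.5525, 0.2865]]
binbottom [[0.3715, 0.472], [0.2722, 0.5441]]
```

View pics/w2z.png

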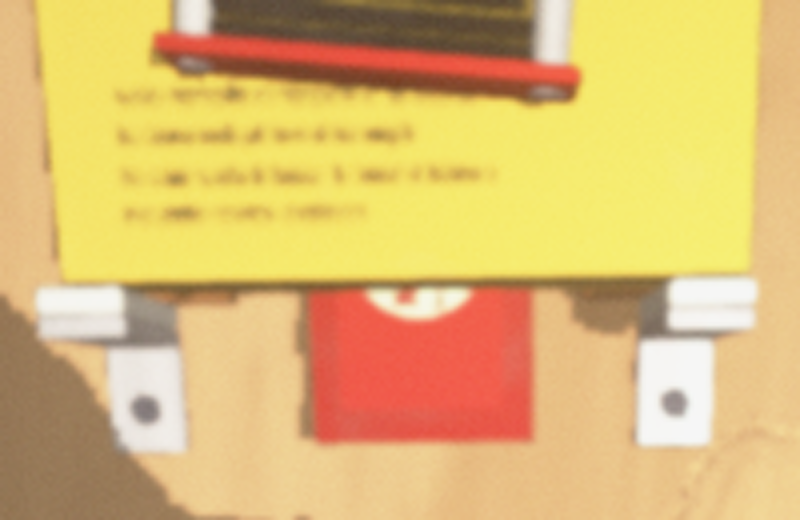

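```bash
python3 go.py 0.4915 0.3200 0.13 -84.6
```

```text
t 2.33 pos [0.4148 0.2981 0.2509] jaw -85.42 w 0.999 F [0.58 0.25 0.46] joints [ 0.48 -0.24  1.85 -0.    1.53  1.97]
shift(mm) [-15.7 -78.2 120.8] turn(rad) [ 0.001 -0.001 -0.014] maxrows 3.5
```

```bash
python3 -m inch '-0.004 -0.02 0.03 0 0 -0.014 0.12;-0.004 -0.02 0.03 0 0 0 0.12;-0.004 -0.019 0.03 0 0 0 0.12;-0.004 -0.019 0.031 0 0 0 0.12;0 0 0 0 0 0 0.12;0 0 0 0 0 0 0.12'; python3 tins.py wrist pics/w3.png; python3 go.py 0.4915 0.3200 0.02 -84.6
```

```text
time: 2.83
tool_pos: [0.4905, 0.3191, 0.1273]
tool_rot: [0.003, 0.738, -0.674, -0.001]
contact_force: [0.8, 0.8, 0.0]
gripper_width: 0.882
px [612. 302.] W [417.1  72.5] size [106.2  50.4] longdir 19.3
px [524. 272.] W [438.5 146.5] size [84.6 65.7] longdir 3.5
px [318. 199.] W [490.7 319.7] size [28.5 56.7] longdir -84.9
px [303. 115.] W [550.8 335.6] size [  4.5 112.8] longdir -89.4
px [306.  68.] W [581.9 336. ] size [  4.6 112.5] longdir -89.4
t 2.88 pos [0.4914 0.32   0.1301] jaw -84.76 w 0.879 F [0.35 0.11 0.43] joints [ 0.45  0.05  1.79 -0.    1.3   1.93]
shift(mm) [-1.000e-01 -2.000e-01  1.101e+02] turn(rad) [ 0.001 -0.001 -0.003] maxrows 2.6
```

View pics/w3.png

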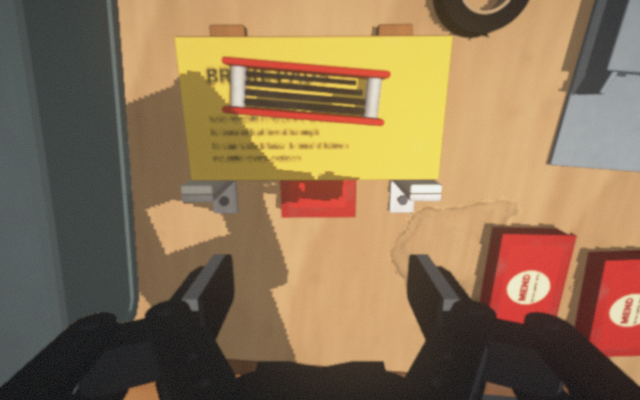

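```bash
python3 -m inch '0 0 0.03 0 0 0 0.12;0 0 0.03 0 0 0 0.12;0 0 0.03 0 0 0 0.12;0 0 0.02 0 0 0 0.12;0 0 0 0 0 0 0.12;0 0 0 0 0 0 0.12';python3 go.py 0.4915 0.3200 0.004 -84.6; python3 -m inch '0 0 0.008 0 0 0 0.12;0 0 0.006 0 0 0 0.12;0 0 0 0 0 0 0.12;0 0 0 0 0 0 0.12'; python3 go.py 0.4915 0.3200 0.002 -84.6
python3 - <<'E'
from h import *
cv2.imwrite('pics/w4.png',grab_frame('wrist'))
s=grab_frame('scene'); cv2.imwrite('pics/s4.png',cv2.resize(s[170:300,100:280],None,fx=4,fy=4))
E
```

```text
time: 3.38
tool_pos: [0.4917, 0.3213, 0.0221]
tool_rot: [-0.001, 0.739, -0.673, 0.0]
contact_force: [0.8, -0.5, 0.9]
gripper_width: 0.88
t 3.38 pos [0.4917 0.3213 0.0221] jaw -84.66 w 0.88 F [ 0.8  -0.47  0.94] joints [0.45 0.18 1.85 0.   1.11 1.93]
shift(mm) [ 1.3  0.3 18.1] turn(rad) [-0.002  0.001 -0.001] maxrows 0.4
time: 3.72
tool_pos: [0.4916, 0.3217, 0.007]
tool_rot: [-0.0, 0.739, -0.673, 0.0]
contact_force: [-0.1, -0.6, 1.2]
gripper_width: 0.879
t 3.72 pos [0.4916 0.3217 0.007 ] jaw -84.62 w 0.879 F [-0.13 -0.6   1.17] joints [ 0.45  0.21  1.85 -0.    1.09  1.93]
shift(mm) [1.7 0.3 5. ] turn(rad) [-0.001  0.    -0.   ] maxrows 0.1
```

View pics/w4.png

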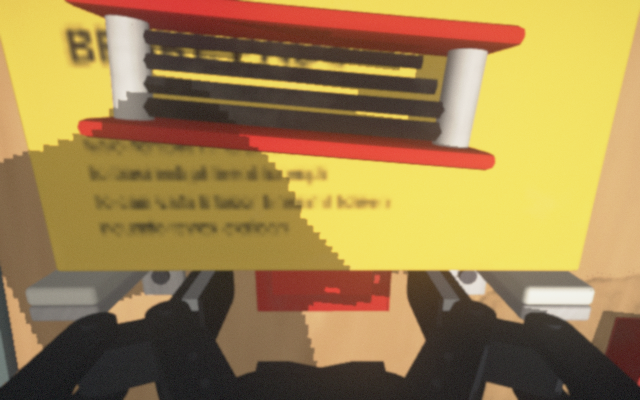

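View pics/s4.png

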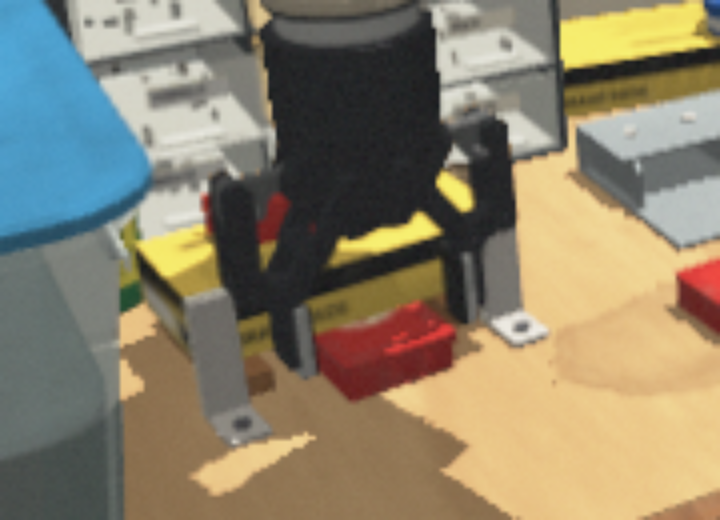

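```bash
python3 -m inch '0.0015 0 0.005 0 0 0 0.12;0 0 0 0 0 0 0.3;0 0 0 0 0 0 0.5;0 0 0 0 0 0 0.7;0 0 0 0 0 0 0.7;0 0 0 0 0 0 0.7;0 0 0 0 0 0 0.7;0 0 0 0 0 0 0.7'; python3 go.py 0.4915 0.3200 0.002 -84.6
python3 - <<'E'
from h import *
s=grab_frame('scene'); cv2.imwrite('pics/s5.png',cv2.resize(s[170:300,100:280],None,fx=4,fy=4))
E
```

```text
time: 4.48
tool_pos: [0.4912, 0.3199, 0.0013]
tool_rot: [0.0, 0.739, -0.673, -0.0]
contact_force: [-2.3, -1.7, 2.8]
gripper_width: 0.654
t 4.48 pos [0.4912 0.3199 0.0013] jaw -84.62 w 0.654 F [-2.32 -1.73  2.75] joints [ 0.45  0.21  1.85 -0.    1.08  1.93]
shift(mm) [-0.1 -0.3 -0.7] turn(rad) [ 0.001 -0.    -0.   ] maxrows 0.0
```

View pics/s5.png

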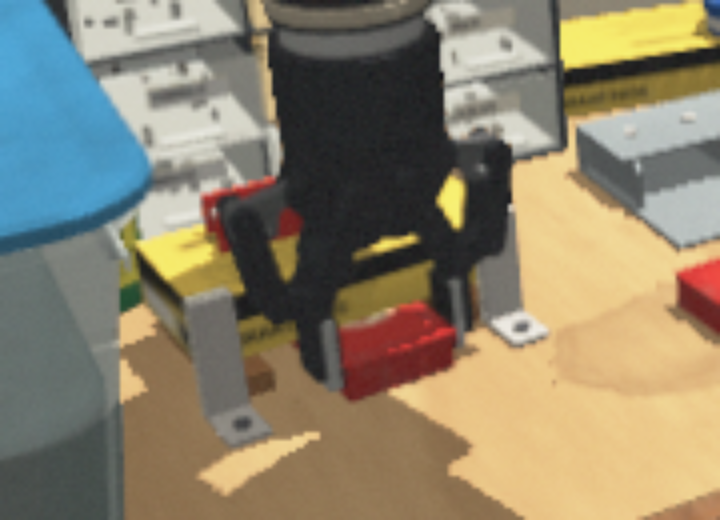

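```bash
python3 -m inch '0 0.002 0 0 0 0 0.7;0 0.004 0 0 0 0 0.7;0 0.005 0 0 0 0 0.7;0 0.005 0 0 0 0 0.7;0 0.005 0 0 0 0 0.7;0 0.005 0 0 0 0 0.7;0 0.005 0 0 0 0 0.7;0 0.005 0 0 0 0 0.7;0 0.003 0 0 0 0 0.7;0 0.001 0 0 0 0 0.7'; python3 go.py 0.4915 0.3200 0.002 -84.6
python3 - <<'E'
from h import *
s=grab_frame('scene'); cv2.imwrite('pics/s6.png',cv2.resize(s[170:300,100:280],None,fx=4,fy=4))
cv2.imwrite('pics/w6.png',grab_frame('wrist'))
E
```

```text
time: 5.37
tool_pos: [0.4509, 0.3162, 0.0013]
tool_rot: [0.0, 0.74, -0.673, -0.0]
contact_force: [2.3, 0.7, -1.8]
gripper_width: 0.656
t 5.37 pos [0.4509 0.3162 0.0013] jaw -84.61 w 0.656 F [ 2.3   0.67 -1.78] joints [0.48 0.14 1.94 0.   1.06 1.95]
shift(mm) [  0.1 -40.8  -0.7] turn(rad) [ 0.  0. -0.] maxrows 1.0
```

View pics/s6.png

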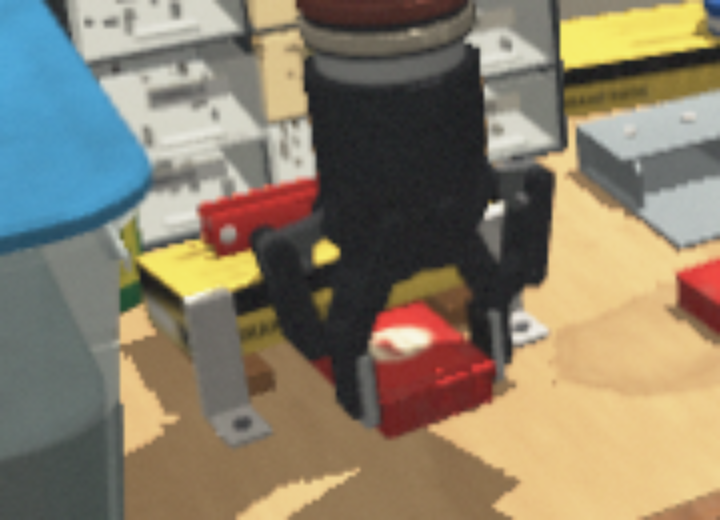

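View pics/w6.png

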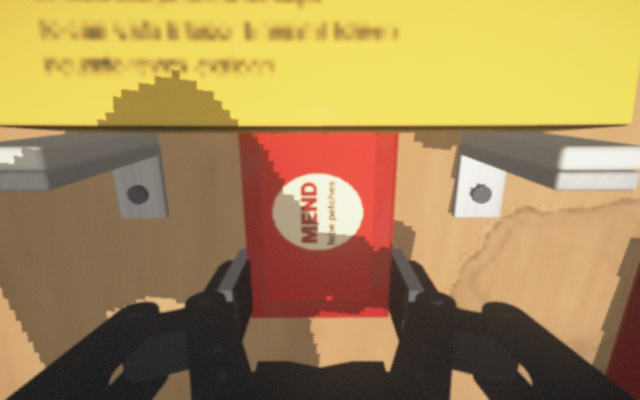

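```bash
python3 -m inch '0 0.002 0 0 0 0 0.7;0 0.003 0 0 0 0 0.7;0 0.003 0 0 0 0 0.7;0 0.003 0 0 0 0 0.7;0 0.003 0 0 0 0 0.7;0 0.003 0 0 0 0 0.7;0 0.003 0 0 0 0 0.7;0 0.003 0 0 0 0 0.7;0 0.003 0 0 0 0 0.7;0 0.003 0 0 0 0 0.7' ;  python3 -m inch '0 0.003 0 0 0 0 0.7;0 0.005 0 0 0 0 0.7;0 0.006 0 0 0 0 0.7;0 0.008 0 0 0 0 0.7;0 0.008 0 0 0 0 0.7;0 0.008 0 0 0 0 0.7;0 0 0 0 0 0 0.7;0 0 0 0 0 0 0.7' ;python3 go.py 0.4915 0.3200 0.002 -84.6
python3 - <<'E'
from h import *
s=grab_frame('scene'); cv2.imwrite('pics/s7.png',cv2.resize(s[170:300,100:280],None,fx=4,fy=4))
cv2.imwrite('pics/w7.png',grab_frame('wrist'))
E
```

```text
time: 6.3
tool_pos: [0.4224, 0.3135, 0.0013]
tool_rot: [0.0, 0.739, -0.673, -0.0]
contact_force: [1.4, 0.2, -1.5]
gripper_width: 0.651
time: 6.97
tool_pos: [0.383, 0.3098, 0.0013]
tool_rot: [0.001, 0.74, -0.673, -0.001]
contact_force: [-5.6, 0.1, 6.0]
gripper_width: 0.657
t 6.97 pos [0.383  0.3098 0.0013] jaw -84.61 w 0.657 F [-5.62  0.11  5.97] joints [0.53 0.01 2.08 0.   1.06 2.  ]
shift(mm) [   0.  -109.    -1.1] turn(rad) [ 0.004 -0.    -0.   ] maxrows 2.6
```

View pics/s7.png

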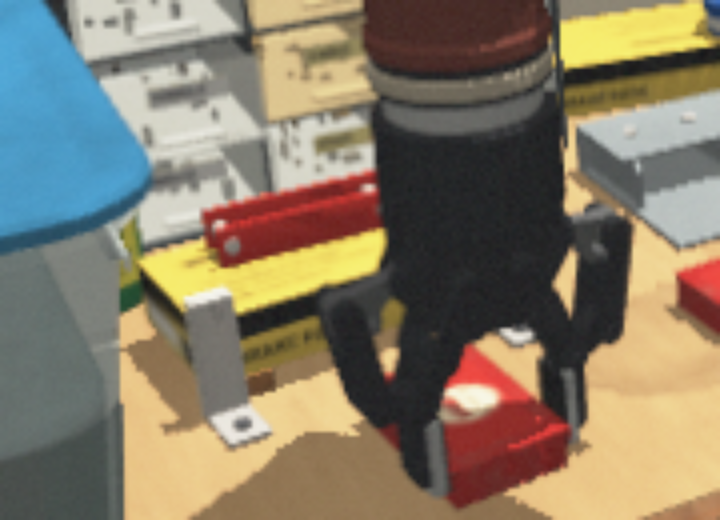

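View pics/w7.png

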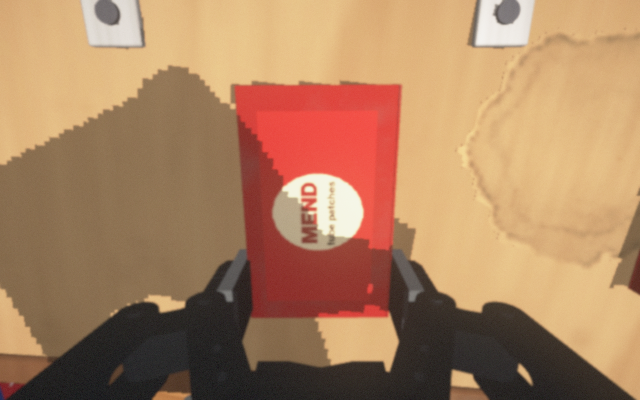

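```bash
cat > weigh.py <<'E'
from h import *
F=[];T=[]
for i in range(12):
    grab_frame('scene'); s=state(); F.append(s['contact_force']); T.append(s['ft_torque'])
F=np.array(F); print('t',round(s['time'],2),'pos',s['tool_pos'].round(4),'w',round(float(s['gripper_width']),3),'F',F.mean(0).round(2),'+-',(F.std(0)/12**.5).round(2),'T',np.mean(T,0).round(3))
E
python3 -m inch '0 0 -0.01 0 0 0 0.7;0 0 -0.015 0 0 0 0.7;0 0 -0.015 0 0 0 0.7;0 0 0 0 0 0 0.7;0 0 0 0 0 0 0.7;0 0 0 0 0 0 0.7'; python3 weigh.py
```

```text
time: 7.57
tool_pos: [0.3841, 0.3095, 0.0402]
tool_rot: [0.001, 0.739, -0.673, -0.0]
contact_force: [0.4, -0.2, -4.2]
gripper_width: 0.652
t 8.17 pos [0.3849 0.31   0.0413] w 0.653 F [ 0.27  0.08 -3.98] +- [0.1  0.16 0.15] T [-0.019  0.128  0.005]
```

```bash
python3 -m inch '0.03 0 -0.012 0 0 0.047 0.7;0.035 0 -0.012 0 0 0.047 0.7;0.035 -0.004 -0.012 0 0 0 0.7;0.035 -0.01 0 0 0 0 0.7;0.03 -0.02 0 0 0 0 0.7;0.02 -0.03 0 0 0 0 0.7;0.01 -0.02 0 0 0 0 0.7;0 0 0 0 0 0 0.7'; python3 go.py 0.48 0.10 0.09 -90
```

```text
time: 8.83
tool_pos: [0.4774, 0.1127, 0.0788]
tool_rot: [0.001, -0.706, 0.709, -0.002]
contact_force: [0.3, -0.1, -2.6]
gripper_width: 0.651
t 8.83 pos [0.4774 0.1127 0.0788] jaw -90.24 w 0.651 F [ 0.28 -0.12 -2.55] joints [ 0.08 -0.13  2.06 -0.    1.21  1.66]
shift(mm) [ 12.7  -2.7 -11.2] turn(rad) [-0.005 -0.001 -0.004] maxrows 0.4
```

```bash
python3 -m inch '0.015 -0.003 -0.035 0 0 0 0.7;0.015 -0.003 -0.035 0 0 0 0.7;0.012 -0.003 -0.035 0 0 0 0.7;0 0 0 0 0 0 0.7;0 0 0 0 0 0 0.7'; python3 tins.py wrist pics/w8.png; python3 go.py 0.48 0.10 0.09 -90
```

```text
time: 9.25
tool_pos: [0.484, 0.073, 0.1854]
tool_rot: [0.002, -0.707, 0.707, -0.002]
contact_force: [-0.5, 0.6, -5.3]
gripper_width: 0.656
px [ 14. 364.] W [284.2 398. ] size [66.  28.6] longdir 0.7
px [304. 201.] W [455.5  87.8] size [228.4 169.1] longdir 0.5
t 9.3 pos [0.4822 0.0734 0.1827] jaw -90.02 w 0.65 F [-0.29 -0.5  -5.36] joints [-0.   -0.25  1.98  0.    1.41  1.57]
shift(mm) [-26.6   2.3  92.7] turn(rad) [-0.001  0.    -0.   ] maxrows 2.3
```

View pics/w8.png

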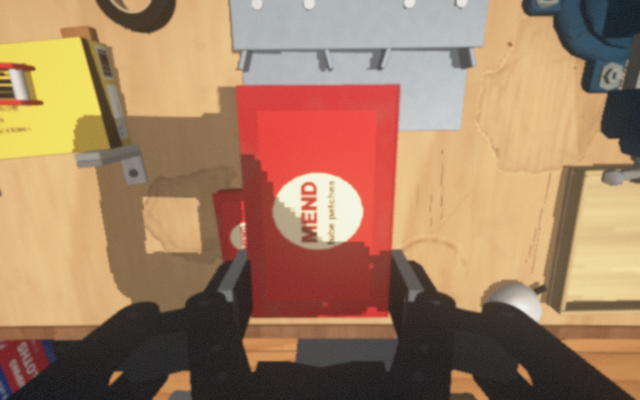

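Run:
```python
from h import *
im=cv2.imread('pics/w8.png')
cv2.imwrite('pics/w8z.png',cv2.resize(im[0:140,220:500],None,fx=2.85,fy=2.85*1.4,interpolation=cv2.INTER_CUBIC))
im=cv2.imread('pics/top0.png')
cv2.imwrite('pics/t8z.png',cv2.resize(im[130:200,265:360],None,fx=8,fy=8,interpolation=cv2.INTER_CUBIC))
```

```text
(no output)
```

View pics/w8z.png

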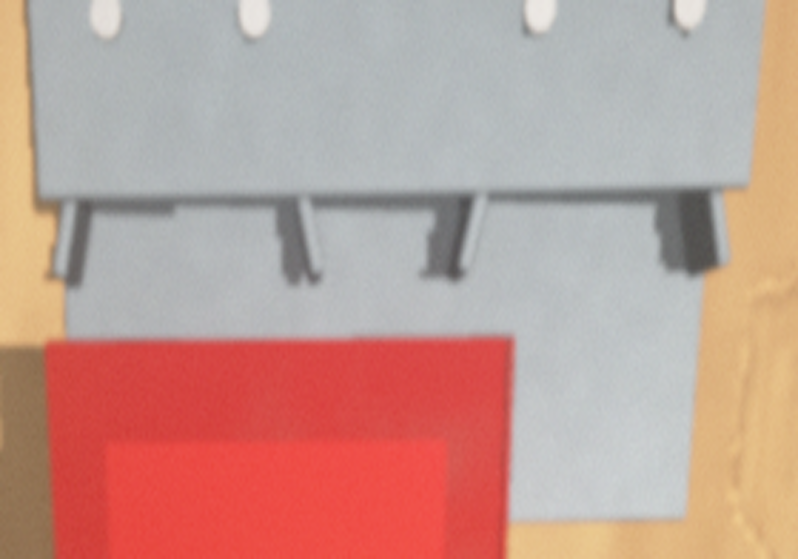

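View pics/t8z.png

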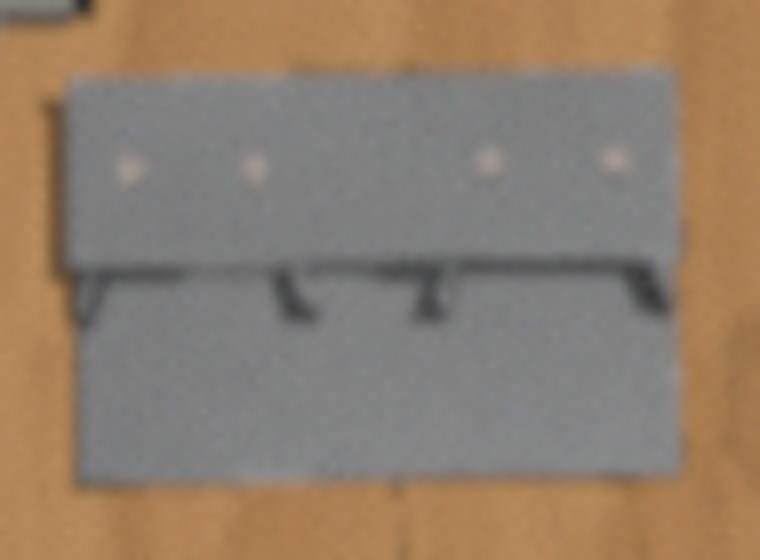

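Run:
```python
from h import *
# wrist pose at the picture: w8 was taken at current pose
ci=camera_info('wrist')
p=lambda a:[[220+x/2.85,y/3.99] for x,y in a]
def show(n,ci,px,z):
    W=toplane(ci,px,z)[:,:2]; d=W[-1]-W[0]; print(n,(W*1000).round(1).tolist(),'len',round(np.linalg.norm(d)*1000,1),'ang',round(float(np.degrees(np.arctan2(-d[0],d[1])))%180,2) )
show('cover front W',ci,p([(38,196),(749,187)]),0.031)
show('flare tips W left bay',ci,p([(65,278),(318,275)]),0.028)
show('flare tips W right bay',ci,p([(455,275),(722,265)]),0.028)
show('wall base W',ci,p([(75,203),(304,200),(480,195),(712,192)]),0.028)
show('floor fr corner',ci,p([(686,519)]),0.004)
ct=camera_info('top'); p=lambda a:[[265+(x+.5)/8-.5,130+(y+.5)/8-.5] for x,y in a]
show('cover front T',ct,p([(62,268),(677,261)]),0.031)
show('cover back T',ct,p([(68,78),(672,71)]),0.031)
show('floor front T',ct,p([(80,484),(680,472)]),0.004)
show('rivets T',ct,p([(131,168),(256,167),(489,161),(614,158)]),0.031)
```

```text
cover front W [[593.5, 141.2], [594.6, -55.6]] len 196.9 ang 0.33
flare tips W left bay [[578.6, 135.4], [579.2, 63.2]] len 72.2 ang 0.48
flare tips W right bay [[579.1, 24.2], [580.6, -51.4]] len 75.6 ang 1.14
wall base W [[592.6, 131.7], [593.2, 67.3], [594.0, 17.9], [594.2, -46.8]] len 178.5 ang 0.5
floor fr corner [[528.4, -56.8]] len 0.0 ang 0.0
cover front T [[594.9, 143.2], [595.2, -56.5]] len 199.6 ang 0.1
cover back T [[658.2, 141.4], [658.7, -56.1]] len 197.5 ang 0.13
floor front T [[528.1, 139.6], [530.1, -58.0]] len 197.6 ang 0.58
rivets T [[627.9, 120.8], [627.8, 80.1], [629.1, 4.2], [629.7, -36.6]] len 157.4 ang 0.66
```

Run:
```python
from h import *
ci=camera_info('wrist'); s=state()
W=toplane(ci,[[237,85],[400,85],[390.5,316],[250.5,316]],s['tool_pos'][2]+0.0187)-s['tool_pos']
print((W*1000).round(1), s['tool_pos'],s['contact_force'])
```

```text
[[ 76.7  27.7  18.7]
 [ 76.6 -28.2  18.7]
 [-14.7 -30.1  18.7]
 [-14.7  28.4  18.7]] [0.48221687 0.07337609 0.18271248] [-0.28704286 -0.49532212 -5.36102889]
```

```bash
python3 go.py 0.485 0.101 0.04 -89.6
```

```text
t 9.3 pos [0.4822 0.0734 0.1827] jaw -90.02 w 0.65 F [-0.29 -0.5  -5.36] joints [-0.   -0.25  1.98  0.    1.41  1.57]
shift(mm) [-27.6  -2.7 142.7] turn(rad) [-0.001  0.    -0.007] maxrows 3.5
```

```bash
python3 -m inch '-0.007 -0.001 0.035 0 0 -0.007 0.7;-0.007 -0.001 0.035 0 0 0 0.7;-0.007 -0.001 0.035 0 0 0 0.7;-0.007 0 0.035 0 0 0 0.7;0 0 0 0 0 0 0.7;0 0 0 0 0 0 0.7'; python3 go.py 0.485 0.101 0.007 -89.6
python3 - <<'E'
from h import *
cv2.imwrite('pics/w9.png',grab_frame('wrist'))
E
```

```text
time: 9.8
tool_pos: [0.4806, 0.1016, 0.0378]
tool_rot: [0.004, 0.71, -0.704, -0.003]
contact_force: [-0.1, -0.0, -3.1]
gripper_width: 0.651
t 9.8 pos [0.4806 0.1016 0.0378] jaw -89.52 w 0.651 F [-0.06 -0.04 -3.15] joints [ 0.06 -0.05  2.06 -0.    1.14  1.62]
shift(mm) [ 0.7 -4.7 30.8] turn(rad) [ 0.01  -0.001  0.001] maxrows 0.7
```

View pics/w9.png

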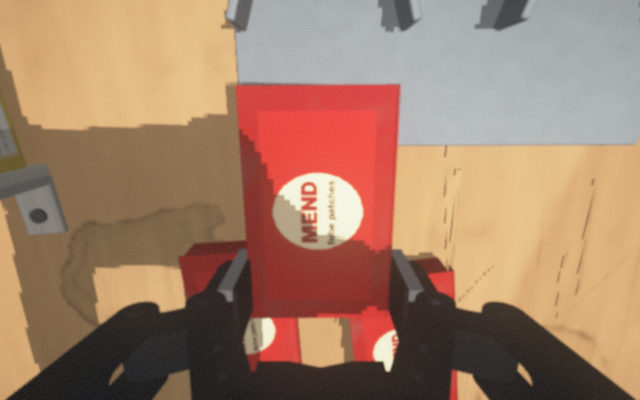

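```bash
python3 -m inch '0.0005 -0.009 0 0.005 0 0 0.7;0 -0.009 0.005 0.005 0 0 0.7;0 0 0.012 0 0 0 0.7;0 0 0.008 0 0 0 0.7;0 0 0.005 0 0 0 0.7;0 0 0 0 0 0 0.7;0 0 0 0 0 0 0.7'; python3 go.py 0.485 0.101 0.007 -89.6
python3 - <<'E'
from h import *
cv2.imwrite('pics/w10.png',grab_frame('wrist'))
E
```

```text
time: 10.43
tool_pos: [0.5027, 0.1007, 0.0118]
tool_rot: [-0.003, 0.709, -0.705, 0.003]
contact_force: [0.4, -0.9, -3.4]
gripper_width: 0.654
t 10.43 pos [0.5027 0.1007 0.0118] jaw -89.62 w 0.654 F [ 0.4  -0.94 -3.39] joints [ 0.05  0.03  2.03 -0.    1.07  1.62]
shift(mm) [-0.4 17.8  4.6] turn(rad) [-0.009 -0.    -0.   ] maxrows 0.4
```

View pics/w10.png

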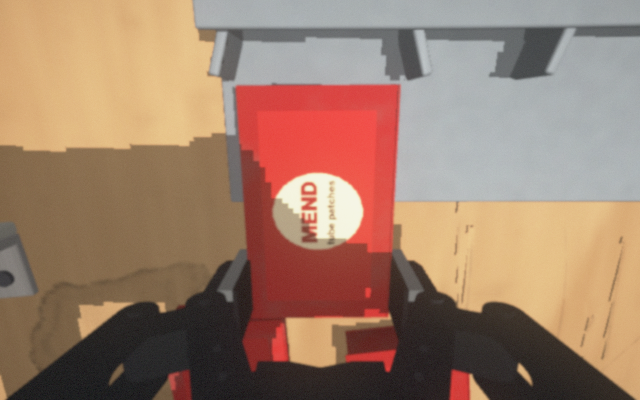

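```bash
python3 -m inch '0 0 0.0045 -0.008 0 0 0.7;0 -0.005 0 0 0 0 0.7;0 -0.007 0 0 0 0 0.7;0 -0.007 0 0 0 0 0.7;0 -0.007 0 0 0 0 0.7;0 -0.007 0 0 0 0 0.7;0 -0.005 0 0 0 0 0.7;0 0 0 0 0 0 0.7'; python3 go.py 0.570 0.101 0.007 -89.6
python3 - <<'E'
from h import *
cv2.imwrite('pics/w11.png',grab_frame('wrist'))
E
```

```text
time: 11.15
tool_pos: [0.5431, 0.101, 0.0084]
tool_rot: [-0.001, 0.709, -0.705, 0.001]
contact_force: [-0.6, -0.0, -4.2]
gripper_width: 0.654
t 11.15 pos [0.5431 0.101  0.0084] jaw -89.62 w 0.654 F [-0.6  -0.05 -4.17] joints [ 0.05  0.13  1.94 -0.    1.07  1.61]
shift(mm) [  0.1 -26.9   1.5] turn(rad) [-0.003  0.    -0.   ] maxrows 0.6
```

View pics/w11.png

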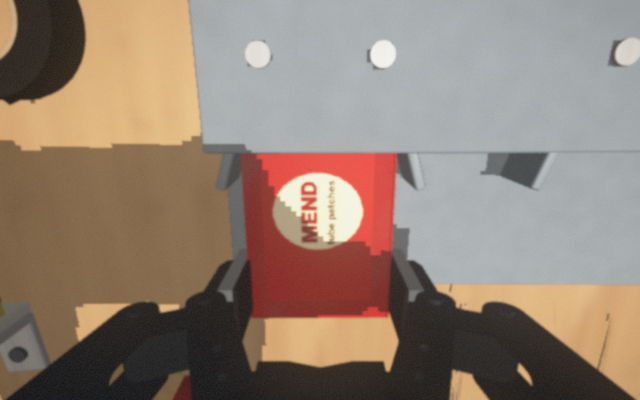

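```bash
python3 -m inch '0 -0.006 0 0 0 0 0.7;0 -0.006 0.001 0 0 0 0.7;0 -0.005 0 0 0 0 0.7;0 -0.003 0 0 0 0 0.7;0 -0.002 0 0 0 0 0.7;0 0 0 0 0 0 0.7'; for i in 1 2; do python3 -m inch '0 -0.002 0 0 0 0 0.7;0 -0.001 0 0 0 0 0.7;0 0 0 0 0 0 0.7'; done
```

```text
time: 11.7
tool_pos: [0.564, 0.1011, 0.0071]
tool_rot: [-0.001, 0.709, -0.705, 0.001]
contact_force: [0.4, -0.2, -3.2]
gripper_width: 0.647
time: 11.95
tool_pos: [0.5666, 0.1012, 0.007]
tool_rot: [-0.001, 0.71, -0.705, 0.001]
contact_force: [-0.3, -0.3, -3.4]
gripper_width: 0.658
time: 12.2
tool_pos: [0.5698, 0.1012, 0.0071]
tool_rot: [-0.001, 0.71, -0.705, 0.001]
contact_force: [-0.2, 0.0, -2.6]
gripper_width: 0.655
```

```bash
for i in 1 2 3; do python3 -m inch '0 -0.001 0 0 0 0 0.7;0 -0.001 0 0 0 0 0.7;0 0 0 0 0 0 0.7' | grep -E 'pos|force'; done
```

```text
tool_pos: [0.5717, 0.1012, 0.0071]
contact_force: [0.5, 0.1, -3.2]
tool_pos: [0.5735, 0.1012, 0.0069]
contact_force: [0.4, -0.4, -4.2]
tool_pos: [0.5738, 0.1012, 0.0065]
contact_force: [-5.5, -0.4, -1.1]
```

```bash
python3 -m inch '0 0 0.0015 0 0 0 0.7;0 -0.001 0 0 0 0 0.7;0 0 0 0 0 0 0.7' | grep -E 'pos|force';  python3 -m inch '0 0 0 0 0 0 0.4;0 0 0 0 0 0 0.1;0 0 0 0 0 0 0.1;0 0 0 0 0 0 0.1;0 0 0 0 0 0 0.1'
python3 - <<'E'
from h import *
cv2.imwrite('pics/w12.png',grab_frame('wrist'))
E
```

```text
tool_pos: [0.5739, 0.1012, 0.0054]
contact_force: [-11.8, -1.3, 5.8]
time: 13.62
tool_pos: [0.5739, 0.1012, 0.0043]
tool_rot: [0.002, 0.71, -0.705, -0.001]
contact_force: [-6.8, -0.1, -1.6]
gripper_width: 0.701
```

View pics/w12.png

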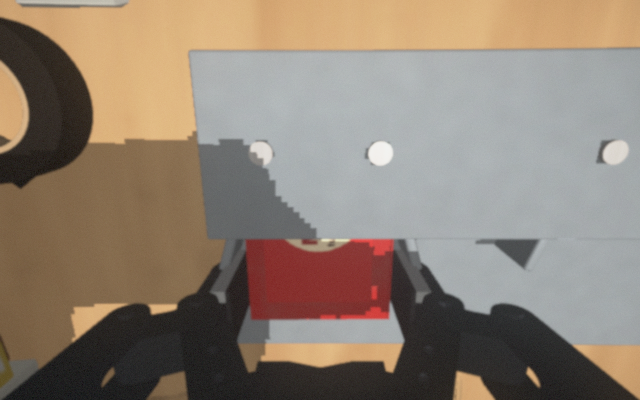

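```bash
python3 -m inch '0 0 0 0 0 0 0.31;0 0 -0.001 0 0 0 0.31;0 0.004 0 0 0 0 0.31;0 0.005 0 0 0 0 0.31;0 0.007 0 0 0 0 0.31;0 0 0 0 0 0 0.31'
python3 - <<'E'
from h import *
cv2.imwrite('pics/w13.png',grab_frame('wrist'))
E
python3 go.py 0.57 0.101 0.007 -89.6
```

```text
time: 14.17
tool_pos: [0.5606, 0.1013, 0.0075]
tool_rot: [-0.001, 0.71, -0.705, 0.001]
contact_force: [-0.2, 0.6, -0.1]
gripper_width: 0.685
t 14.22 pos [0.5612 0.1013 0.0078] jaw -89.6 w 0.689 F [-0.22 -0.26  0.16] joints [ 0.05  0.17  1.89 -0.    1.08  1.61]
shift(mm) [ 0.4 -8.8  0.8] turn(rad) [-0.004  0.    -0.   ] maxrows 0.2
```

View pics/w13.png

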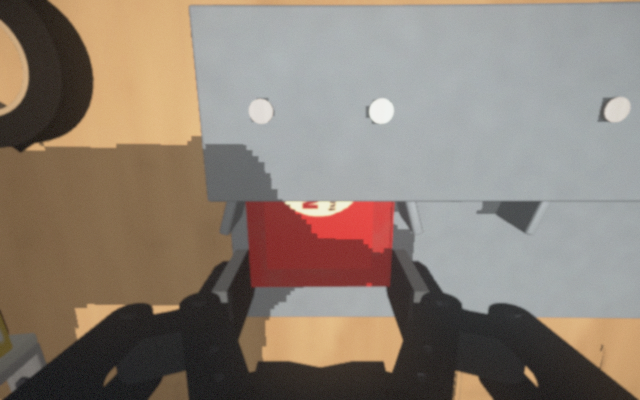

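```bash
python3 -m inch '0 0.008 -0.001 0 0 0 0.31;0 0.01 0 0 0 0 0.31;0 0.01 0 0 0 0 0.6;0 0 0 0 0 0 1;0 0 0 0 0 0 1;0 0 0 0 0 0 1;0 0 0 0 0 0 1;0 -0.004 0 0 0 0 1' ; for i in 1 2 3 4; do python3 -m inch '0 -0.001 0 0 0 0 1;0 -0.001 0 0 0 0 1;0 0 0 0 0 0 1' | grep -E 'pos|force|width'; done
```

```text
time: 14.88
tool_pos: [0.5364, 0.101, 0.0073]
tool_rot: [-0.001, 0.71, -0.705, 0.001]
contact_force: [0.3, 0.0, -0.7]
gripper_width: -0.001
tool_pos: [0.539, 0.101, 0.0075]
contact_force: [0.5, 0.2, 0.3]
gripper_width: -0.004
tool_pos: [0.5407, 0.101, 0.0074]
contact_force: [-1.2, 0.2, 0.1]
gripper_width: 0.001
tool_pos: [0.5427, 0.101, 0.0075]
contact_force: [0.0, 0.2, 0.9]
gripper_width: -0.0
tool_pos: [0.5447, 0.101, 0.0075]
contact_force: [-0.1, 0.5, -0.1]
gripper_width: 0.001
```

```bash
for i in 1 2 3; do python3 -m inch '0 -0.001 0 0 0 0 1;0 -0.001 0 0 0 0 1;0 0 0 0 0 0 1' | grep -E 'pos|force'; done
```

```text
tool_pos: [0.5467, 0.101, 0.0075]
contact_force: [0.3, -0.0, -0.7]
tool_pos: [0.5475, 0.1011, 0.0072]
contact_force: [-4.5, -0.8, 4.2]
tool_pos: [0.5476, 0.1011, 0.0071]
contact_force: [-11.4, -0.5, 9.8]
```

```bash
python3 -m inch '0 0.008 0 0 0 0 1;0 0.01 -0.01 0 0 0 0.5;0 0.015 -0.03 0 0 0 0.12;0 0.02 -0.035 0 0 0 0.12;0 0.02 -0.035 0 0 0 0.12;0 0.025 -0.03 0 0 0 0.12;0 0.03 -0.02 0 0 0 0.12;0 0 0 0 0 0 0.12;0 0 0 0 0 0 0.12' ; python3 tins.py wrist pics/w14.png; python3 tins.py top pics/t14.png; python3 go.py 0.418 0.056 0.1 -83
```

```text
time: 17.38
tool_pos: [0.423, 0.1004, 0.1695]
tool_rot: [-0.003, 0.71, -0.705, 0.003]
contact_force: [0.0, -0.3, -0.1]
gripper_width: 0.88
px [ 16. 341.] W [259.1 394.7] size [40.4 79.3] longdir -12.9
px [372. 190.] W [418.8  53.7] size [92.6 56.9] longdir 8.0
px [272. 175.] W [431.2 141.7] size [92.2 57. ] longdir 4.0
px [320.   7.] W [564.1 100.7] size [10.8 56.5] longdir -89.6
px [283. 294.] W [261.4  87.7] size [553.7 276.1] longdir 7.1
t 17.48 pos [0.4222 0.1002 0.1664] jaw -89.62 w 0.879 F [ 0.06  0.52 -0.82] joints [ 0.06 -0.39  2.11 -0.    1.42  1.63]
shift(mm) [44.1  4.7 66.4] turn(rad) [-0.002 -0.    -0.115] maxrows 1.9
```

View pics/w14.png

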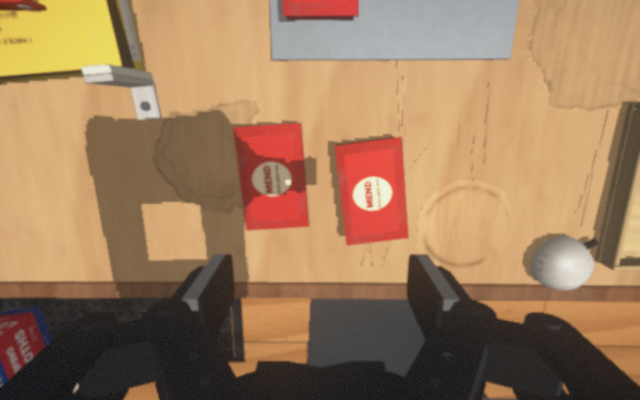

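View pics/t14.png

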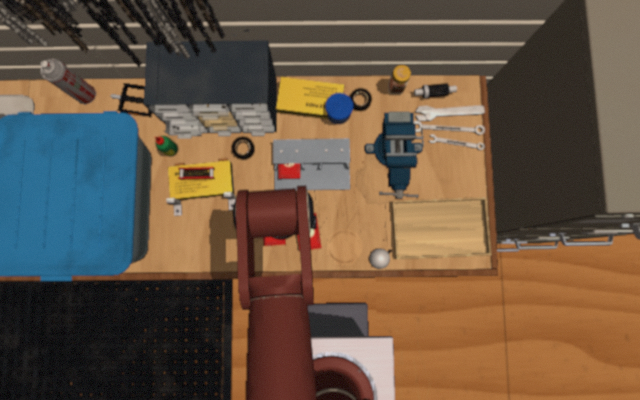

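```bash
python3 go.py 0.388 0.0495 0.04 -82
```

```text
t 17.48 pos [0.4222 0.1002 0.1664] jaw -89.62 w 0.879 F [ 0.06  0.52 -0.82] joints [ 0.06 -0.39  2.11 -0.    1.42  1.63]
shift(mm) [ 50.4  34.8 126.4] turn(rad) [-0.002 -0.    -0.133] maxrows 3.4
```

```bash
python3 -m inch '0.025 0.017 0.01 0 0 0 0.17;0.0254 0.0178 0.02 0 0 0 0.17;0 0 0.02 0 0 -0.067 0.17;0 0 0.02 0 0 -0.066 0.17;0 0 0.03 0 0 0 0.17;0 0 0.026 0 0 0 0.17;0 0 0 0 0 0 0.17;0 0 0 0 0 0 0.17' ; python3 go.py 0.388 0.0495 0.002 -82
python3 - <<'E'
from h import *
cv2.imwrite('pics/w15.png',grab_frame('wrist'))
E
```

```text
time: 18.15
tool_pos: [0.3859, 0.0496, 0.0384]
tool_rot: [0.002, 0.755, -0.656, -0.002]
contact_force: [0.6, 0.3, 1.1]
gripper_width: 0.836
t 18.15 pos [0.3859 0.0496 0.0384] jaw -82.01 w 0.836 F [0.56 0.29 1.06] joints [-0.06 -0.34  2.31  0.    1.18  1.37]
shift(mm) [ 0.4 -2.3 36.4] turn(rad) [ 0.005  0.001 -0.   ] maxrows 0.9
```

View pics/w15.png

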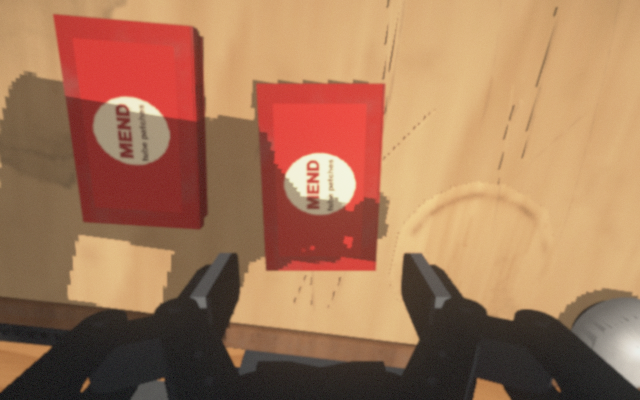

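```bash
python3 -m inch '0 -0.002 0.015 0 0 0 0.17;0 0 0.015 0 0 0 0.17;0 0 0.0065 0 0 0 0.17;0 0 0 0 0 0 0.17;0 0 0 0 0 0 0.4;0 0 0 0 0 0 0.7;0 0 0 0 0 0 0.7;0 0 0 0 0 0 0.7;0 0 0 0 0 0 0.7'; python3 -m inch '0 0 -0.008 0 0 0 0.7;0 0 -0.012 0 0 0 0.7;0 0 -0.015 0 0 0 0.7;0 0 0 0 0 0 0.7;0 0 0 0 0 0 0.7;0 0 0 0 0 0 0.7'; python3 weigh.py
```

```text
time: 18.95
tool_pos: [0.3913, 0.0498, 0.0063]
tool_rot: [-0.001, 0.755, -0.656, 0.002]
contact_force: [-2.4, -0.2, 6.6]
gripper_width: 0.66
time: 19.45
tool_pos: [0.3891, 0.0499, 0.0388]
tool_rot: [-0.0, 0.755, -0.656, 0.0]
contact_force: [-0.5, 0.1, -4.1]
gripper_width: 0.652
t 20.05 pos [0.3899 0.0498 0.0396] w 0.651 F [ 0.   -0.41 -4.  ] +- [0.12 0.22 0.14] T [-0.014  0.111  0.001]
```

```bash
python3 - <<'E'
from h import *
ct=camera_info('top')
print(toplane(ct,[[379,193],[419,195],[399,193]],0.07).round(3))
s=state();ci=camera_info('wrist'); im=grab_frame('wrist'); cv2.imwrite('pics/w16.png',im)
E
python3 go.py 0.49 -0.016 0.06 -89.6
```

```text
[[ 0.508 -0.126  0.07 ]
 [ 0.502 -0.226  0.07 ]
 [ 0.507 -0.176  0.07 ]]
t 20.1 pos [0.3899 0.0499 0.0396] jaw -81.99 w 0.655 F [ 0.4   0.25 -4.12] joints [-0.06 -0.34  2.3   0.    1.18  1.37]
shift(mm) [ 79.2 -89.9 -20.2] turn(rad) [-0.002 -0.     0.133] maxrows 2.9
```

View pics/w16.png

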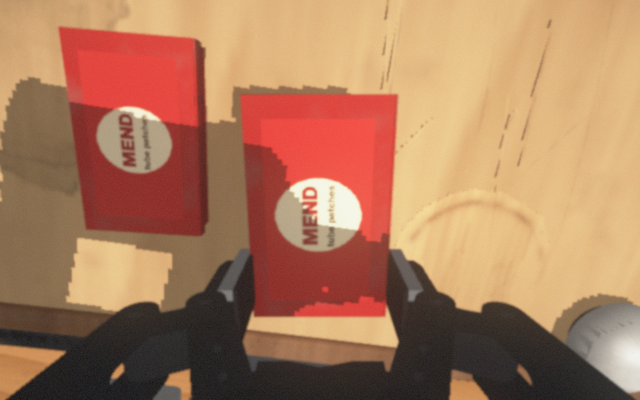

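```bash
python3 -m inch '0 0 -0.02 0 0 0.067 0.7;0.01 0 -0.02 0 0 0.066 0.7;0.02 -0.025 0 0 0 0 0.7;0.02 -0.03 0 0 0 0 0.7;0.0167 -0.03 0 0 0 0 0.7;0 -0.015 0 0 0 0 0.7;0 0 0 0 0 0 0.7;0 0 0 0 0 0 0.7'; python3 go.py 0.49 -0.016 0.03 -89.6
python3 - <<'E'
from h import *
cv2.imwrite('pics/w17.png',grab_frame('wrist'))
E
```

```text
time: 20.77
tool_pos: [0.4912, -0.0163, 0.0797]
tool_rot: [-0.0, 0.709, -0.705, 0.0]
contact_force: [-1.1, 1.1, -4.5]
gripper_width: 0.644
t 20.77 pos [ 0.4912 -0.0163  0.0797] jaw -89.63 w 0.644 F [-1.14  1.1  -4.51] joints [-0.19 -0.12  2.05  0.    1.21  1.38]
shift(mm) [-0.3  1.2 49.7] turn(rad) [-0.001  0.    -0.001] maxrows 1.2
```

View pics/w17.png

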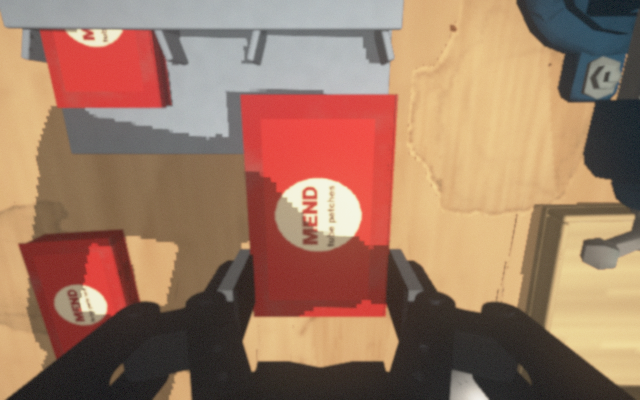

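Run:
```python
from h import *
im=cv2.imread('pics/w17.png'); cv2.imwrite('pics/w17z.png',cv2.resize(im[10:110,220:420],None,fx=4,fy=4,interpolation=cv2.INTER_CUBIC))
ci=camera_info('wrist'); s=state()
for h in (0.0135,):
  W=toplane(ci,[[242.5,95.5],[397.5,95.5],[387,316],[254,316]],s['tool_pos'][2]+h)-s['tool_pos']; print((W*1000).round(1))
```

```text
[[ 73.1  27.7  13.5]
 [ 73.5 -28.1  13.5]
 [-18.1 -29.9  13.5]
 [-18.5  28.   13.5]]
```

View pics/w17z.png

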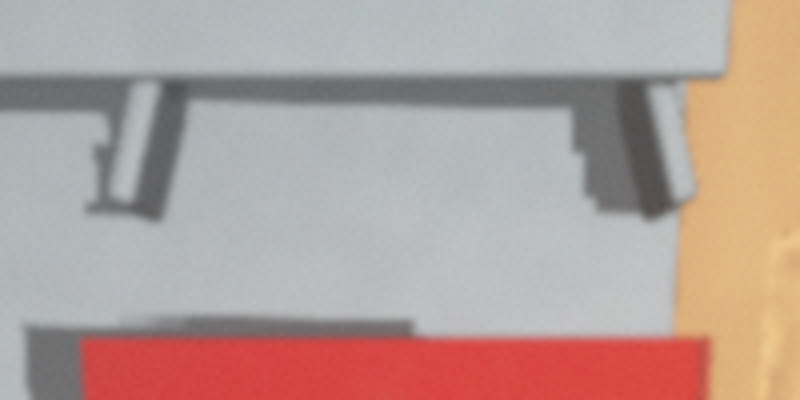

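Run:
```python
from h import *
ci=camera_info('wrist')
W=toplane(ci,[[260,31],[381.2,31],[251,61],[390,61]],0.028); print(W.round(4), W[:2].mean(0).round(4))
print(state()['tool_pos'].round(4))
```

```text
[[ 0.5961  0.0149  0.028 ]
 [ 0.5965 -0.0474  0.028 ]
 [ 0.5818  0.0203  0.028 ]
 [ 0.5823 -0.0528  0.028 ]] [ 0.5963 -0.0162  0.028 ]
[ 0.4903 -0.016   0.0793]
```

```bash
python3 -m inch '0 -0.006 0.02 0 0 0 0.7;0 0 0.02 0 0 0 0.7;0 0 0.015 0 0 0 0.7;0 0 0.008 0 0 0 0.7;0 0 0 0 0 0 0.7;0 0 0 0 0 0 0.7'; for i in 1 2 3 4; do python3 -m inch '0 0 0.001 0 0 0 0.7;0 0 0.0 0 0 0 0.7;0 0 0 0 0 0 0.7' | grep -E 'pos|force'; done
```

```text
time: 21.32
tool_pos: [0.4964, -0.0157, 0.0167]
tool_rot: [-0.0, 0.71, -0.705, 0.0]
contact_force: [0.1, -1.3, -3.6]
gripper_width: 0.65
tool_pos: [0.4979, -0.0162, 0.017]
contact_force: [-0.4, -1.3, -4.3]
tool_pos: [0.4972, -0.0161, 0.015]
contact_force: [-0.3, -0.0, -4.4]
tool_pos: [0.497, -0.0161, 0.0137]
contact_force: [-0.3, -0.1, -4.5]
tool_pos: [0.497, -0.0161, 0.0127]
contact_force: [-0.1, -0.4, -4.2]
```

```bash
for i in 1 2 3; do python3 -m inch '0 0 0.001 0 0 0 0.7;0 0 0.0 0 0 0 0.7;0 0 0 0 0 0 0.7' | grep -E 'pos|force'; done
```

```text
tool_pos: [0.497, -0.0161, 0.0118]
contact_force: [0.4, -0.2, -4.4]
tool_pos: [0.4973, -0.0161, 0.011]
contact_force: [-0.2, 0.3, -3.1]
tool_pos: [0.4973, -0.0161, 0.0104]
contact_force: [-1.8, 1.0, 0.9]
```

```bash
python3 -m inch '0 0 -0.0013 0 0 0 0.7;-0.0004 -0.005 0 0 0 0 0.7;0 -0.007 0 0 0 0 0.7;0 -0.007 0 0 0 0 0.7;0 -0.007 0 0 0 0 0.7;0 -0.007 0 0 0 0 0.7;0 -0.005 0 0 0 0 0.7;0 -0.002 0 0 0 0 0.7;0 0 0 0 0 0 0.7';  python3 -m inch '0 -0.005 0 0 0 0 0.7;0 -0.007 0 0 0 0 0.7;0 -0.007 0 0 0 0 0.7;0 -0.005 0 0 0 0 0.7;0 -0.002 0 0 0 0 0.7;0 0 0 0 0 0 0.7;0 0 0 0 0 0 0.7'
python3 - <<'E'
from h import *
cv2.imwrite('pics/w18.png',grab_frame('wrist'))
E
```

```text
time: 23.82
tool_pos: [0.5377, -0.0155, 0.0111]
tool_rot: [-0.001, 0.71, -0.705, 0.001]
contact_force: [0.8, -0.7, -4.2]
gripper_width: 0.65
time: 24.4
tool_pos: [0.5631, -0.0152, 0.0111]
tool_rot: [-0.001, 0.71, -0.705, 0.001]
contact_force: [0.6, -0.4, -4.0]
gripper_width: 0.647
```

View pics/w18.png

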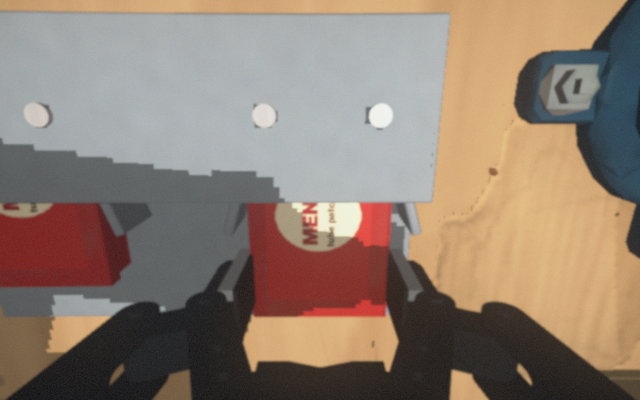

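```bash
python3 -m inch '0 0 0.001 0 0 0 0.7;0 0 0 0 0 0 0.45;0 0 0 0 0 0 0.25;0 0 0 0 0 0 0.25;0 0 0 0 0 0 0.25;0 0.008 0 0 0 0 0.25;0 0.012 0 0 0 0 0.25;0 0.015 0 0 0 0 0.25;0 0.01 0.0 0 0 0 0.25;0 0 0 0 0 0 0.25'
python3 - <<'E'
from h import *
cv2.imwrite('pics/w19.png',grab_frame('wrist'))
E
```

```text
time: 25.28
tool_pos: [0.5158, -0.0153, 0.0096]
tool_rot: [-0.0, 0.709, -0.705, -0.0]
contact_force: [-0.5, -0.7, 0.2]
gripper_width: 0.753
```

View pics/w19.png

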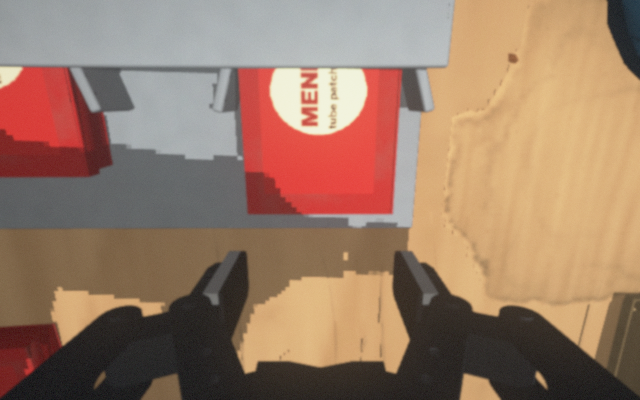

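```bash
python3 -m inch '0 0 0 0 0 0 0.6;0 0 0 0 0 0 1;0 0 0 0 0 0 1;0 0 0 0 0 0 1;0 0 0 0 0 0 1;0 0 0 0 0 0 1;0 -0.004 0 0 0 0 1;0 -0.005 0 0 0 0 1;0 -0.004 0 0 0 0 1;0 0 0 0 0 0 1'; python3 -m inch '0 -0.002 0 0 0 0 1;0 -0.002 0 0 0 0 1;0 -0.002 0 0 0 0 1;0 -0.002 0 0 0 0 1;0 -0.002 0 0 0 0 1;0 0 0 0 0 0 1'; for i in 1 2 3 4; do python3 -m inch '0 -0.001 0 0 0 0 1;0 -0.001 0 0 0 0 1;0 0 0 0 0 0 1' | grep -E 'pos|force'; done
```

```text
time: 26.17
tool_pos: [0.5323, -0.0156, 0.0106]
tool_rot: [-0.001, 0.71, -0.705, 0.001]
contact_force: [-0.1, 0.1, -0.0]
gripper_width: -0.001
time: 26.67
tool_pos: [0.5405, -0.0153, 0.01]
tool_rot: [-0.0, 0.71, -0.705, -0.0]
contact_force: [-2.8, 0.0, 2.1]
gripper_width: -0.002
tool_pos: [0.5429, -0.0153, 0.01]
contact_force: [-2.7, 0.3, 1.3]
tool_pos: [0.5453, -0.0154, 0.0101]
contact_force: [-1.7, 0.4, -0.6]
tool_pos: [0.5474, -0.0154, 0.0101]
contact_force: [-1.6, -0.0, 0.2]
tool_pos: [0.5485, -0.0153, 0.0101]
contact_force: [-5.2, 0.6, 0.6]
```

```bash
for i in 1 2; do python3 -m inch '0 -0.001 0 0 0 0 1;0 -0.001 0 0 0 0 1;0 0 0 0 0 0 1' | grep -E 'pos|force'; done; python3 -m inch '0 0.008 0 0 0 0 1;0 0.01 0 0 0 0 1;0 0.012 -0.01 0 0 0 0.5;0 0.02 -0.035 0 0 0 0.12;0 0.02 -0.035 0 0 0 0.12;0 0.02 -0.035 0 0 0 0.12;0 0.02 -0.035 0 0 0 0.12;0 0 0 0 0 0 0.12;0 0 0 0 0 0 0.12'; python3 tins.py wrist pics/w20.png;python3 tins.py scene pics/s20.png
```

```text
tool_pos: [0.5486, -0.0153, 0.0098]
contact_force: [-11.1, -0.1, 7.5]
tool_pos: [0.5488, -0.0153, 0.0097]
contact_force: [-18.5, -0.6, 13.5]
time: 28.92
tool_pos: [0.4446, -0.0165, 0.164]
tool_rot: [-0.004, 0.709, -0.705, 0.005]
contact_force: [0.0, -0.7, -1.0]
gripper_width: 0.883
px [  5. 353.] W [278.7 288.7] size [63.8 15.3] longdir 1.6
px [139. 200.] W [431.3 138.6] size [91.8 62.7] longdir 3.8
px [318.  21.] W [574.9 -15.3] size [30.7 57. ] longdir -89.6
px [164.  21.] W [573.6 101.4] size [30.6 59.1] longdir -89.2
px [293. 246.] W [419.3 148.6] size [112.1  73.5] longdir 4.1
px [176. 224.] W [650.4 314.4] size [ 76.2 105.2] longdir -89.5
```

View pics/w20.png

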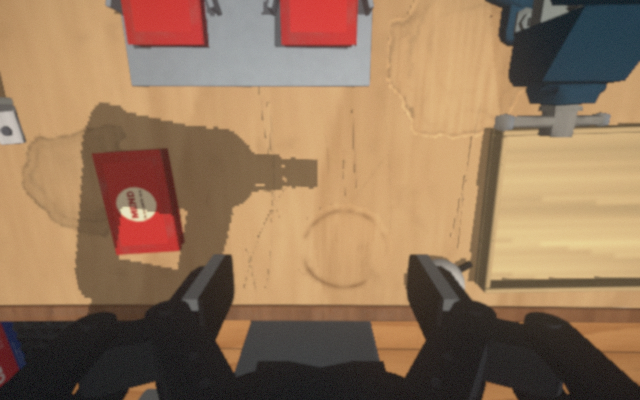

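View pics/s20.png

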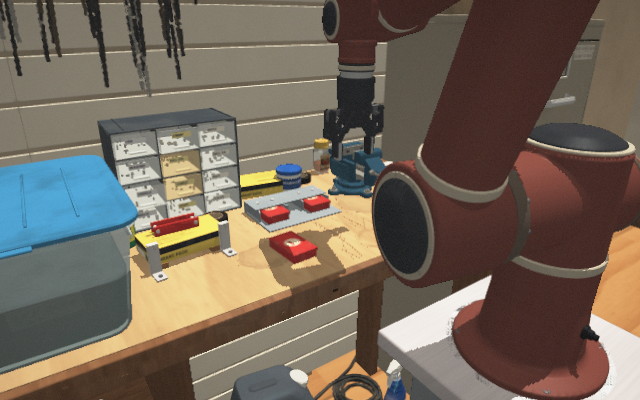

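```bash
python3 go.py 0.429 0.141 0.05 -86
```

```text
t 29.02 pos [ 0.4428 -0.016   0.1599] jaw -89.61 w 0.884 F [ 0.    1.21 -0.41] joints [-0.2  -0.36  2.1   0.    1.4   1.36]
shift(mm) [-157.1   13.1  109.8] turn(rad) [-0.003 -0.    -0.063] maxrows 4.6
```

```bash
python3 -m inch '-0.035 0.003 0 0 0 0 0.12;-0.035 0.003 0 0 0 0 0.12;-0.035 0.003 0.01 0 0 0 0.12;-0.03 0.003 0.02 0 0 0 0.12;-0.022 0.001 0.02 0 0 -0.063 0.12;0 0 0.02 0 0 0 0.12;0 0 0.02 0 0 0 0.12;0 0 0.02 0 0 0 0.12;0 0 0 0 0 0 0.12;0 0 0 0 0 0 0.12' ; python3 go.py 0.429 0.141 0.003 -86; python3 tins.py wrist pics/w21.png
```

```text
time: 29.85
tool_pos: [0.4269, 0.1406, 0.0472]
tool_rot: [0.002, 0.731, -0.682, -0.001]
contact_force: [0.2, -0.1, 0.9]
gripper_width: 0.885
t 29.85 pos [0.4269 0.1406 0.0472] jaw -85.99 w 0.885 F [ 0.17 -0.06  0.86] joints [ 0.15 -0.18  2.16 -0.    1.17  1.65]
shift(mm) [-0.2 -2.3 44.2] turn(rad) [ 0.004 -0.001  0.   ] maxrows 1.1
px [316. 224.] W [431.5 142. ] size [92.8 57.4] longdir 4.0
```

View pics/w21.png

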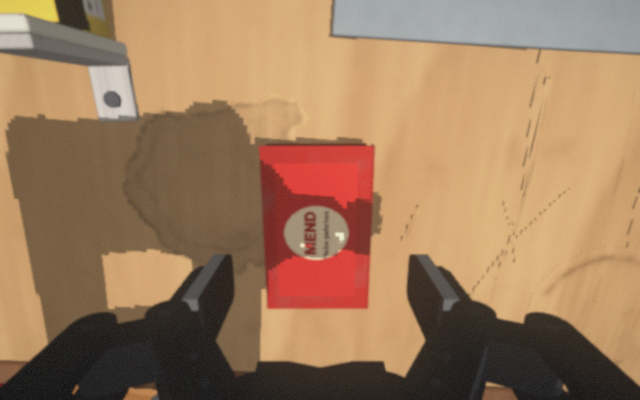

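```bash
python3 -m inch '-0.001 -0.002 0.015 0 0 0 0.12;0 0 0.018 0 0 0 0.12;0 0 0.01 0 0 0 0.12;0 0 0 0 0 0 0.12;0 0 0 0 0 0 0.4;0 0 0 0 0 0 0.7;0 0 0 0 0 0 0.7;0 0 0 0 0 0 0.7;0 0 0 0 0 0 0.7'; python3 -m inch '0 0 -0.008 0 0 0 0.7;0 0 -0.012 0 0 0 0.7;0 0 -0.015 0 0 0 0.7;0 0 0 0 0 0 0.7;0 0 0 0 0 0 0.7;0 0 0 0 0 0 0.7'; python3 weigh.py
```

```text
time: 30.65
tool_pos: [0.4324, 0.1422, 0.0086]
tool_rot: [-0.002, 0.731, -0.682, 0.002]
contact_force: [0.3, 0.6, 6.2]
gripper_width: 0.651
time: 31.15
tool_pos: [0.4303, 0.1419, 0.0414]
tool_rot: [-0.0, 0.731, -0.682, 0.0]
contact_force: [0.3, 0.2, -1.0]
gripper_width: 0.653
t 31.75 pos [0.4309 0.142  0.042 ] w 0.652 F [ 0.02 -0.23 -0.68] +- [0.11 0.09 0.11] T [ 0.006 -0.009  0.025]
```

```bash
python3 -m inch '0.02 0.005 -0.03 0 0 0.07 0.7;0.035 0.005 -0.02 0 0 0 0.7;0.038 0.005 -0.015 0 0 0 0.7;0.038 0 -0.015 0 0 0 0.7;0.038 0 -0.015 0 0 0 0.7;0.038 0 -0.012 0 0 0 0.7;0.038 0 0 0 0 0 0.7;0.038 0 0 0 0 0 0.7;0.038 0 0 0 0 0 0.7;0.038 0 0 0 0 0 0.7'; python3 -m inch '0.038 0 0 0 0 0 0.7;0.038 0 0 0 0 0 0.7;0.02 0 0 0 0 0 0.7;0 0 0 0 0 0 0.7;0 0 0 0 0 0 0.7'; python3 go.py 0.42 -0.33 0.03 -90;python3 tins.py wrist pics/w22.png
```

```text
time: 32.58
tool_pos: [0.4167, -0.2194, 0.1493]
tool_rot: [0.001, -0.707, 0.707, -0.001]
contact_force: [0.9, 0.5, -0.9]
gripper_width: 0.652
time: 33.0
tool_pos: [0.4167, -0.314, 0.1488]
tool_rot: [0.001, -0.706, 0.708, -0.0]
contact_force: [-0.2, 0.1, -0.5]
gripper_width: 0.648
t 33.0 pos [ 0.4167 -0.314   0.1488] jaw -90.13 w 0.648 F [-0.18  0.14 -0.5 ] joints [-0.79 -0.13  1.93  0.    1.34  0.78]
shift(mm) [ 16.1  -3.1 118.8] turn(rad) [-0.002  0.001 -0.002] maxrows 2.9
px [318. 261.] W [ 341.  -313.7] size [118.7 194. ] longdir -0.2
```

View pics/w22.png

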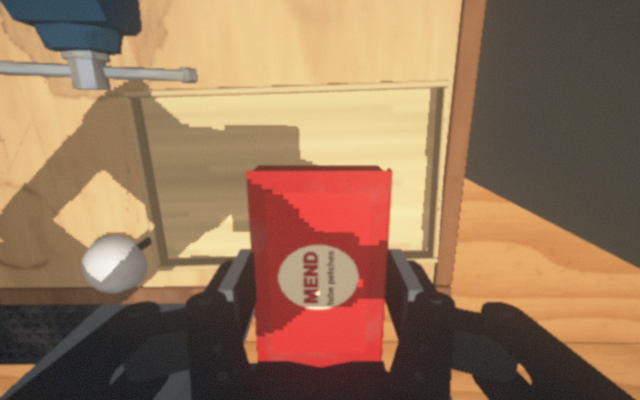

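Run:
```python
from h import *
ci=camera_info('wrist')
W=toplane(ci,[[133,97],[443,87],[437,257],[155,262]],0.022); print(W.round(4), W.mean(0).round(4))
```

```text
[[ 0.4915 -0.1734  0.022 ]
 [ 0.4985 -0.4053  0.022 ]
 [ 0.36   -0.414   0.022 ]
 [ 0.3557 -0.1713  0.022 ]] [ 0.4264 -0.291   0.022 ]
```

```bash
python3 -m inch '0.006 -0.009 0.03 0 0 0 0.7;0 0 0.035 0 0 0 0.7;0 0 0.035 0 0 0 0.7;0 0 0.018 0 0 0 0.7;0 0 0.007 0 0 0 0.7;0 0 0 0 0 0 0.7;0 0 0 0 0 0 0.7'; for i in 1 2 3 4; do python3 -m inch '0 0 0.002 0 0 0 0.7;0 0 0.0 0 0 0 0.7;0 0 0 0 0 0 0.7' | grep -E 'pos|force'; done
```

```text
time: 33.63
tool_pos: [0.4269, -0.319, 0.0249]
tool_rot: [-0.001, 0.707, -0.707, 0.001]
contact_force: [-0.7, 0.3, 0.0]
gripper_width: 0.653
tool_pos: [0.4271, -0.3201, 0.0236]
contact_force: [0.3, -0.7, 0.4]
tool_pos: [0.4263, -0.3194, 0.0201]
contact_force: [0.5, 0.2, -0.4]
tool_pos: [0.4261, -0.3192, 0.0177]
contact_force: [0.9, 0.0, -0.4]
tool_pos: [0.4261, -0.3192, 0.0158]
contact_force: [-1.3, -1.2, -0.7]
```

```bash
for i in 1 2 3; do python3 -m inch '0 0 0.001 0 0 0 0.7;0 0 0.0 0 0 0 0.7;0 0 0 0 0 0 0.7' | grep -E 'pos|force'; done
```

```text
tool_pos: [0.4262, -0.3193, 0.0149]
contact_force: [-0.1, 0.2, -0.5]
tool_pos: [0.4262, -0.3193, 0.0139]
contact_force: [-0.4, 0.9, -0.6]
tool_pos: [0.4264, -0.3194, 0.0136]
contact_force: [-1.9, 2.0, 5.3]
```

Contact with the tray floor at TCP z 0.0137. Releasing and rising.

```bash
python3 -m inch '0 0 -0.0005 0 0 0 0.5;0 0 0 0 0 0 0.15;0 0 0 0 0 0 0.12;0 0 0 0 0 0 0.12;0 0 0 0 0 0 0.12;0 0 -0.01 0 0 0 0.12;0 0 -0.03 0 0 0 0.12;0 0.005 -0.035 0 0 0 0.12;0 0.005 -0.035 0 0 0 0.12;0 0 -0.035 0 0 0 0.12';python3 -m inch '0 0 -0.03 0 0 0 0.12;0 0 -0.03 0 0 0 0.12;-0.02 0 -0.02 0 0 0 0.12;0 0 0 0 0 0 0.12;0 0 0 0 0 0 0.12'
python3 - <<'E'
from h import *
cv2.imwrite('pics/w23.png',grab_frame('wrist'))
cv2.imwrite('pics/t23.png',grab_frame('top'))
s=grab_frame('scene'); cv2.imwrite('pics/s23.png',s);cv2.imwrite('pics/s23z.png',cv2.resize(s[170:290,100:350],None,fx=3.2,fy=3.2,interpolation=cv2.INTER_CUBIC))
E
```

```text
time: 36.22
tool_pos: [0.4152, -0.319, 0.1605]
tool_rot: [0.001, -0.707, 0.707, -0.001]
contact_force: [0.2, -0.8, 0.1]
gripper_width: 0.879
time: 36.63
tool_pos: [0.4165, -0.2995, 0.2408]
tool_rot: [-0.001, 0.707, -0.707, 0.003]
contact_force: [0.1, -0.3, 0.4]
gripper_width: 0.878
```

View pics/w23.png

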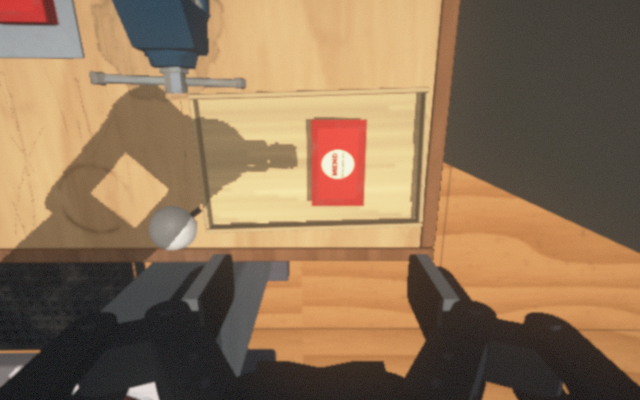

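View pics/t23.png

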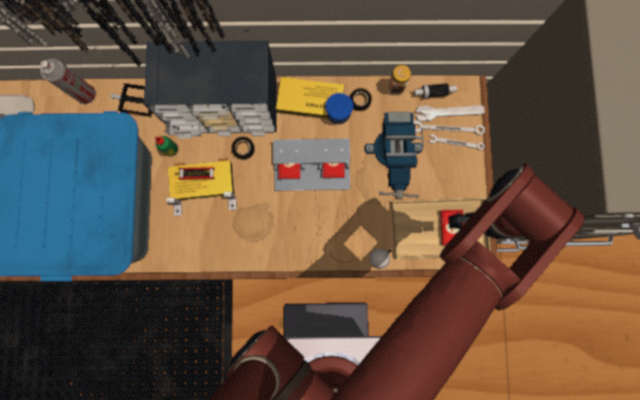

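View pics/s23z.png

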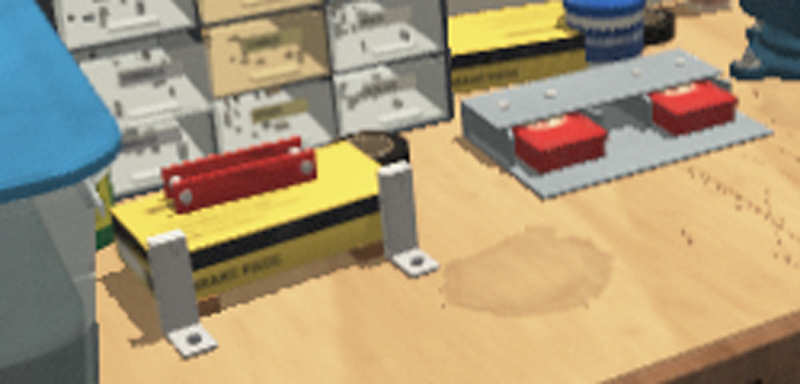

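Run:
```python
import cv2
t=cv2.imread('pics/t23.png'); cv2.imwrite('pics/t23z.png',cv2.resize(t[150:220,155:245],None,fx=8,fy=8,interpolation=cv2.INTER_CUBIC))
s=cv2.imread('pics/s23.png'); cv2.imwrite('pics/s23y.png',cv2.resize(s[205:285,130:240],None,fx=7,fy=7,interpolation=cv2.INTER_CUBIC))
```

```text
(no output)
```

View pics/t23z.png

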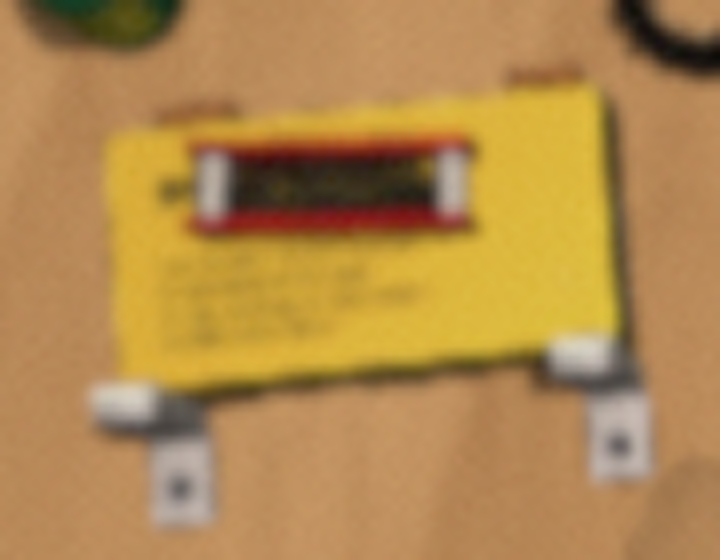

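View pics/s23y.png

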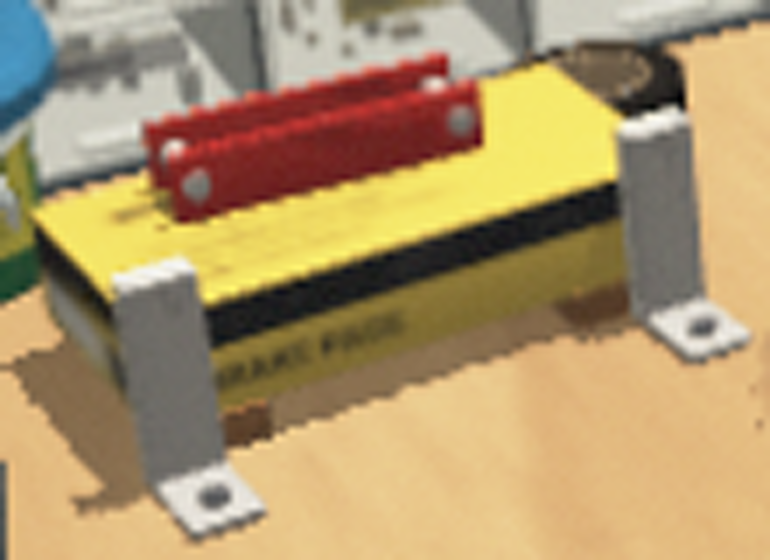

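Run:
```python
from h import *
ct=camera_info('top'); cs=camera_info('scene')
pt=lambda x,y:[155+(x+.5)/8-.5,150+(y+.5)/8-.5]; ps=lambda x,y:[130+(x+.5)/7-.5,205+(y+.5)/7-.5]
def tri(a,b):
    d1=rays(ct,[a])[0];d2=rays(cs,[b])[0]; A=np.c_[d1,-d2]; t=np.linalg.lstsq(A,cs['origin']-ct['origin'],rcond=None)[0]
    p=ct['origin']+d1*t[0];q=cs['origin']+d2*t[1]; return ((p+q)/2).round(4), round(np.linalg.norm(p-q)*1000,1)
print('BL',tri(pt(107,136),ps(36,212)));print('BR',tri(pt(604,83),ps(547,66)))
for h in (.038,.046,.054):
    W=toplane(cs,[ps(205,306),ps(612,183)],h); a=project(ct,W); print(h,((a-[155,150]+.5)*8-.5).round(0))
    b=toplane(cs,[ps(36,212),ps(547,66)],h); print('   back', (( project(ct,b)-[155,150]+.5)*8-.5).round(0))
```

```text
BL (array([0.5855, 0.41  , 0.0464]), np.float64(1.6))
BR (array([0.602 , 0.2522, 0.0454]), np.float64(4.1))
0.038 [[192. 336.]
 [568. 303.]]
   back [[121.  84.]
 [615.  31.]]
0.046 [[174. 380.]
 [545. 347.]]
   back [[103. 130.]
 [592.  78.]]
0.054 [[155. 424.]
 [522. 392.]]
   back [[ 86. 177.]
 [568. 125.]]
```

Run:
```python
from h import *
a=cv2.imread('pics/top0.png').astype(int); b=cv2.imread('pics/t23.png').astype(int)
for n,(x,y) in {'bell':(380,258),'tape':(242,148),'tape2':(361,99)}.items():
    print(n,np.abs(a-b)[y-14:y+14,x-14:x+14].mean().round(1))
print(state()['time'],state()['gripper_width']); print(job_done())
```

```text
bell 29.1
tape 9.0
tape2 8.7
36.7833 0.8746375255935412
the job is handed in; nothing more can be done
None
```

Run:
```python
from h import *
cw=camera_info('wrist'); ct=camera_info('top')
print(toplane(cw,[[173,228]],.015).round(3), toplane(ct,[[380,258]],.015).round(3))
for f in('top0','t23'):
    im=cv2.imread(f'pics/{f}.png'); cv2.imwrite(f'pics/{f}_bell.png',cv2.resize(im[240:276,362:398],None,fx=8,fy=8))
a=np.hstack([cv2.imread('pics/top0_bell.png'),cv2.imread('pics/t23_bell.png')]); cv2.imwrite('pics/bell.png',a)
```

```text
the job is handed in; nothing more can be done
```

I handed the job in at 36.8 s. All three tins are sorted and the box is down on its rails.

- **tin_1:** slid out from under the box and weighed at about 4.0 N, so full. It went into the left bay. A push with closed fingers then met the back stop at 11 N.
- **Tin nearest the robot's midline:** weighed at about 4.0 N, so full. It went into the right bay and was pushed home against the stop at 18 N. Both tins' near ends stick out about equally, within the rack's small skew.
- **Third tin:** weighed at about 0.7 N, so empty. It lies flat inside the plywood tray.
- **Box:** two camera views put its rear top corners at about 46 mm, and the front edge fits the same height. That is level on the rails. The key set is still on top.
- **Other events:** I saw no tin knocked aside and no slackened grip. The gripper ended open, about 0.24 m above the bench.

**Checks that did not settle cleanly:**
- **Bell:** the before-and-after comparison showed a difference of 29 at the bell, against 9 at the tape roll. The arm's shadow lay beside the bell in the second picture. It looked to be in the same place in the overhead view and the arm was never lowered near it. A last measurement was refused because the job was already in.
- **Left bay:** when I first released tin_1, the fingers opened only part-way, probably against the flared mouth. I backed them out and did the final push afterwards.

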